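# Change the stamps in the biscuit stamp carrier

### The arm

A 7-joint arm with a two-finger parallel gripper is mounted at the origin on the work surface. World frame = base frame: x ahead of the robot, y to its left, z up, the work surface at z = 0. Lengths are in mm, angles in rad, forces in N, time in s.
With the tool pointing down it reaches from about 400 to 875 mm from the base axis. Payload 4.4 kg.
Tool frame: the origin (TCP) lies at the very end of the fingers, on their centre line; the grasp point (between the pads) lies 19 mm behind it; y points along the fingers, x is the direction in which the jaws open and shut, and the axes are right-handed (so a half turn about y gives the same grasp; the last joint's range is limited). The gripper opens to 85 mm and grips with 20 to 120 N. Pads are 22 mm wide; open, the fingers measure 114 mm over their backs; the gripper's body (76 mm by 85 mm) begins 54 mm behind the grasp point. The pads swing forward as they close: fully open they stand 13 mm farther back than shut.
Start: joints at [1.175, 0.628, 0.038, 1.517, -0.027, 0.996, -0.02], TCP at [210.533, -614.975, 231.313] pointing down, gripper open.
Joint ranges: [-3.06, 3.06], [-0.37, 2.12], [-1.25, 1.32], [0.18, 2.47], [-1.1, 4.24], [0.23, 1.98], [-2.94, 2.94]. Speed limits (rad/s): [2.57, 2.57, 3.14, 3.14, 3.14, 3.14, 3.14].

### API

Orientations are given as [roll, pitch, yaw] about the fixed x, y, z axes, in that order (R = Rz(yaw) Ry(pitch) Rx(roll)).
In Python, from cell import ctrl, get_image, nets gives the robot as it stands. The module is installed in compiled form; this text tells all that it offers.
- The arm moves only by the tool step_arm, never from a script. Its argument "moves" is text: rows parted by semicolons, each of 7 numbers parted by spaces: the shift along the tool's x, y, z normalised to -1 to 1, where 1 is 0.05 m, then the turn, a rotation vector about the tool's x, y, z normalised to -1 to 1, where 1 is 0.12 rad, then the opening, from 0 (shut) to 1 (fully open). A call has 1 to 20 rows; each row shifts and turns the commanded pose from where the row before left it, along the tool's axes as they then stand; what a row does not reach is not made up. A row lasts 1/10 s, in which the tool goes at most 50 mm and 8.59 degrees, less where a joint would pass 70% of its speed; a pose out of reach is approached as far as the arm can. A call with a number of a shift or a turn outside -1 to 1 is refused whole. A call with a gripper value outside its range is refused whole. The fingers move at their own pace and stop on an object; the grip force is fixed at half the most. Time passes only in rows, so rows that do not move let the fingers close. It gives the time, the measured TCP pose, the force and the opening at its end, in the units of the state.
- ctrl.read_state(): the state, without advancing time (a new reading comes with each control period).
- get_image(name): name is "scene" or "top" or "wrist"; returns a dict with "color" (384x512x3 uint8, blue, green, red), "vertical_fov" (degrees; the focal length in pixels is half the picture's height over the tangent of half this angle, whatever the lens; pixels are square), "cx", "cy" (the principal point, pixels), "R" (3x3) and "t" (3): a world point X has camera coordinates R X + t; the wrist camera has in their place "T_tool_cam" (4x4, takes a point from camera to tool coordinates, whose origin is the TCP and whose axes are the tool frame's). Camera axes: x right, y down, z forward; pixel columns grow to the right and rows downward; lengths in mm; the calibration is good to about 2 mm. A picture is of the moment at which its call begins: read the wrist's pose just before it. There is no depth.
- ctrl.finish_job(): hands the job in, once; it reports no verdict.
Trained networks look in a picture, given as the dict that the camera call returned (one of the last four; its "shot" number tells which), for a name from the list of things; names that differ only in an ending like _2 or _b are one class to them, and where a whole thing is asked for, a point or a joint stands for the part that bears it (a point fixed in the world has none). Each returns a list of dicts, best first, with "conf" (0 to 1); they miss things now and then, are a little off and sometimes report something else, mostly with a low value. They report only what shows in the picture. A call takes as long as a camera call. They do not tell look-alikes from the thing itself.
- nets.find_in(picture, target): "position" ([x, y, z] in mm, in world coordinates, good to about 4 mm: the middle of the surface that is visible of it).
- nets.cut_out(picture, target): "pixels" (384x512 bool, what is visible of it).
- nets.place_of(picture, target): "position" ([x, y, z] in mm, in world coordinates, good to about 4 mm: a listed point, or the origin of a listed thing).
The state is a dict: "clock": time; "qpos": joint angles; "qd": joint speeds; "tau": joint torques, N m; "eef_pos": TCP position; "tool_rot": TCP orientation; "force": force on the tool from outside, world axes, zero at the start; "torque": the same for the moment, N m; "width": finger opening in mm.
Only numpy, scipy, OpenCV 4.12 (cv2) and the standard library are available. Lean on these libraries where they do the work, as an engineer would, in place of code of your own. Each camera call takes 0.05 s, during which the arm holds its last target.

### The job

Change over the biscuit stamps: with the forked tool, not the fingers, push back the spring bar of each nest so that its round-knobbed stamp pops up, and stand all three used stamps upright in the black wash tray. Then take every square-knobbed stamp there is in the pocket tray (one to three) and push it down into a nest of its own, whichever you like, until it locks under its bar. Finish with the fork lying on its cork mat, and leave the round disc stamp and everything else on the bench where it is.

Things in the scene. Friction and masses are not known exactly. Their poses are not given: they have to be found in the camera images.
- carrier: Fixed aluminium stamp carrier, base 150 x 300 x 20 mm, origin under its middle nest at table height; x points away from the robot; three nests along y, 96 mm apart. In each, a white pad on a spring between steel guide walls (2 mm clear all round a stamp plate), walls up to 48 mm above the table, flared out to 57 mm. An unlocked stamp sits loose on the raised pad; an emptied nest has its pad up.
- seat1 (a point): In the left (+y of the carrier) nest, 50 mm above the table: where a locked stamp's origin lies; axes as the carrier. On the raised pad the origin is 22 mm higher. To lock a stamp, set it on the pad, ears along the carrier's y, and push straight down to 2 or 3 mm below this point (10 to 20 N; hard stop 3.5 mm below): it clicks under the bar's teeth and stays down.
- seat2 (a point): In the middle nest, 50 mm above the table: where a locked stamp's origin lies; axes as the carrier. On the raised pad the origin is 22 mm higher. To lock a stamp, set it on the pad, ears along the carrier's y, and push straight down to 2 or 3 mm below this point (10 to 20 N; hard stop 3.5 mm below): it clicks under the bar's teeth and stays down.
- seat3 (a point): In the right (-y of the carrier) nest, 50 mm above the table: where a locked stamp's origin lies; axes as the carrier. On the raised pad the origin is 22 mm higher. To lock a stamp, set it on the pad, ears along the carrier's y, and push straight down to 2 or 3 mm below this point (10 to 20 N; hard stop 3.5 mm below): it clicks under the bar's teeth and stays down.
- bar1: Spring bar, left (+y of the carrier) nest: dark steel U-slide with teeth over the stamp's ears. Pushed along carrier +x (3 to 9 N, travel 14 mm); 9 mm frees the stamp, which pops up 22 mm and stays up; the bar springs back. Origin under the nest centre, moves with the bar; axes as the carrier. Push its upright pin: 10 mm diameter, 41 to 75 mm above the table, 76 mm along -x from the origin.
- bar2: Spring bar, middle nest: dark steel U-slide with teeth over the stamp's ears. Pushed along carrier +x (3 to 9 N, travel 14 mm); 9 mm frees the stamp, which pops up 22 mm and stays up; the bar springs back. Origin under the nest centre, moves with the bar; axes as the carrier. Push its upright pin: 10 mm diameter, 41 to 75 mm above the table, 76 mm along -x from the origin.
- bar3: Spring bar, right (-y of the carrier) nest: dark steel U-slide with teeth over the stamp's ears. Pushed along carrier +x (3 to 9 N, travel 14 mm); 9 mm frees the stamp, which pops up 22 mm and stays up; the bar springs back. Origin under the nest centre, moves with the bar; axes as the carrier. Push its upright pin: 10 mm diameter, 41 to 75 mm above the table, 76 mm along -x from the origin.
- fork: Forked tool, loose, flat on the mat: 158 mm long, 16 mm thick, same both sides, 0.15 kg. Origin in mid-thickness of the black handle (24 mm wide, from 70 mm behind to 50 mm ahead of the origin); x points to the prongs. Steel head 46 mm wide; slot between the prongs 20 mm wide, its bottom 64 mm and the prong tips 88 mm ahead of the origin.
- mat: Cork mat, fixed, 110 (x) x 250 (y) x 2 mm, origin under its centre; place of the fork.
- old1: Used stamp with a ROUND knob, locked in the left (+y of the carrier) nest at the start. Aluminium plate 54 (x) x 50 (y) x 8 mm with an ear bar 14 (x) x 76 (y) mm at the same level, and an upright wooden knob 24 mm across, 45 mm tall. 53 mm tall in all, origin half-way up on the knob axis. About 0.12 kg.
- old2: Used stamp with a ROUND knob, locked in the middle nest at the start. Aluminium plate 54 (x) x 50 (y) x 8 mm with an ear bar 14 (x) x 76 (y) mm at the same level, and an upright wooden knob 24 mm across, 45 mm tall. 53 mm tall in all, origin half-way up on the knob axis. About 0.12 kg.
- old3: Used stamp with a ROUND knob, locked in the right (-y of the carrier) nest at the start. Aluminium plate 54 (x) x 50 (y) x 8 mm with an ear bar 14 (x) x 76 (y) mm at the same level, and an upright wooden knob 24 mm across, 45 mm tall. 53 mm tall in all, origin half-way up on the knob axis. About 0.12 kg.
- new1: Clean stamp with a SQUARE knob (22 x 22 mm, 45 mm tall), knob up in a pocket of the pocket tray (one to three are there, the rest absent); otherwise as the used stamps: plate 54 (x) x 50 (y) x 8 mm, ear bar 14 (x) x 76 (y) mm, 53 mm tall, origin half-way up, 0.12 kg. Fits any nest, also turned by half a turn.
- new2: Clean stamp with a SQUARE knob (22 x 22 mm, 45 mm tall), knob up in a pocket of the pocket tray (one to three are there, the rest absent); otherwise as the used stamps: plate 54 (x) x 50 (y) x 8 mm, ear bar 14 (x) x 76 (y) mm, 53 mm tall, origin half-way up, 0.12 kg. Fits any nest, also turned by half a turn.
- new3: Clean stamp with a SQUARE knob (22 x 22 mm, 45 mm tall), knob up in a pocket of the pocket tray (one to three are there, the rest absent); otherwise as the used stamps: plate 54 (x) x 50 (y) x 8 mm, ear bar 14 (x) x 76 (y) mm, 53 mm tall, origin half-way up, 0.12 kg. Fits any nest, also turned by half a turn.
- disc: Round stamp that belongs to another machine: disc 54 mm diameter, 10 mm thick, with a ball-ended handle, 55 mm tall, origin at its underside; in one of the pockets, to be left there.
- pockets: White pocket tray, fixed, 143 (x) x 187 (y) mm, rim 18 mm high, 2 x 2 pockets 64 (x) x 86 (y) mm inside, centres at x -34.5/+34.5, y -45.5/+45.5 mm, pocket floor 5 mm above the table; origin under its centre. To the left or right of the carrier.
- washtray: Black baking tray for things to be washed, fixed, 250 (x) x 200 (y) mm, rim 20 mm high, wall and floor 4 mm; empty at the start; origin under its centre. On the other side from the pocket tray.
- cutter: Bystander, loose: steel ring cutter, 68 mm across, 50 mm tall; origin under its centre.
- spice: Bystander, loose: small glass jar, 48 mm across, 85 mm tall; origin under its centre.
- rollingpin: Bystander, loose: wooden rolling pin behind the carrier, 48 mm thick; origin under its centre.
- cup: Bystander, loose: small steel cup, 72 mm across, 65 mm tall; origin under its centre.
- scraper: Bystander, loose: steel dough scraper, flat, 100 x 120 mm; origin under its centre.
Not all that is in view belongs to the job. What is shaped like the old3 but orange is not meant.

How it is judged (in metres and radians):
On the way, in this order (a step that is already met when the one before it is completed fails the run):
1. a spring bar is pushed back with the fork (((contact force between fork and bar1 above 1 N and x of bar1 in the frame of carrier above 0.006 m) or (contact force between fork and bar2 above 1 N and x of bar2 in the frame of carrier above 0.006 m) or (contact force between fork and bar3 above 1 N and x of bar3 in the frame of carrier above 0.006 m))), for 0.05 s.
2. every used stamp has been freed from its nest's lock (distance of each of old1, old2, old3 from where it was at the start of the episode above 0.015 m), for 0.1 s.
3. every used stamp stands in the wash tray (x of old1 in the frame of washtray between -0.12 and 0.12 m and y of old1 in the frame of washtray between -0.095 and 0.095 m and z of each of old1, old2, old3 in the frame of washtray below 0.038 m and angle between each of old1, old2, old3's own z axis and vertical below 0.2 rad and x of old2 in the frame of washtray between -0.12 and 0.12 m and y of old2 in the frame of washtray between -0.095 and 0.095 m and x of old3 in the frame of washtray between -0.12 and 0.12 m and y of old3 in the frame of washtray between -0.095 and 0.095 m), for 0.2 s.
At the end, for the whole second after the job is handed in: Used stamps stand upright (0.2 rad) on the wash tray floor; each square-knobbed stamp is locked down in a nest (origin within 7 mm of a seat, tilt under 0.1 rad); bars within 4 mm of rest; the fork lies with its origin over the mat; all at rest (all of step 3 and linear speed of each of old1, old2, old3, fork below 0.03 m/s and (distance between new1 and seat1 below 0.007 m or distance between new1 and seat2 below 0.007 m or distance between new1 and seat3 below 0.007 m) and angle between each of new1, new2, new3's own z axis and vertical below 0.1 rad and x of each of bar1, bar2, bar3 in the frame of carrier below 0.004 m and (distance between new2 and seat1 below 0.007 m or distance between new2 and seat2 below 0.007 m or distance between new2 and seat3 below 0.007 m) and (distance between new3 and seat1 below 0.007 m or distance between new3 and seat2 below 0.007 m or distance between new3 and seat3 below 0.007 m) and x of fork in the frame of mat between -0.055 and 0.055 m and y of fork in the frame of mat between -0.125 and 0.125 m and z of fork in the frame of mat below 0.02 m); the robot touches nothing.
It fails at once if a spring bar is pressed with the fingers (over 2 N) (contact force between the fingers and bar1 above 2 N or contact force between the fingers and bar2 above 2 N or contact force between the fingers and bar3 above 2 N).
It fails at once if the round disc stamp is moved more than 30 mm (distance of disc from where it was at the start of the episode above 0.03 m).
It fails at once if a bystander is moved more than 40 mm (distance of any of cutter, spice, rollingpin, cup, scraper from where it was at the start of the episode above 0.04 m).
Of new1, new2, new3 only 1 to 3 are there at a start; the rules pass over those that are not, and their reading is None.
At some moment in a run one of fork may be knocked a few centimetres aside while the robot is not near it.
It also fails if it takes over 210 s, if anything falls off the work surface, if the arm or the gripper's body presses on something with over 40 N, if the wrist force passes 120 N, or if a joint passes its speed limit or range.

## Working session

There is one attempt and no reset: what is moved stays moved. The work goes in short steps, Python scripts to look and compute and a tool call to move; the robot and the scene stay as the last step left them, time stands still between calls to the robot, and variables do not carry over. Pictures are saved under pics/ and viewed, and the job is handed in when it is done.

Besides the shell and the picture viewer there is one more tool, called after "Request:" as a command line: name --argument value ..., lists and objects as JSON in quotes. step_arm: Moves the arm, as the interface text tells. Scaled input: -1 to 1 covers 0.05 m each way for a shift and 0.12 rad each way for a turn. Its arguments: {"type":"object","properties":{"moves":{"type":"string"}},"required":["moves"]}

```bash
mkdir -p pics; ls; python3 - <<'E'
from cell import ctrl,get_image,nets
import cv2
s=ctrl.read_state();print(s)
for n in ["scene","top","wrist"]:
    p=get_image(n);cv2.imwrite(f"pics/{n}0.png",p["color"]);print({k:v for k,v in p.items() if k!="color"})
E
```

```text
pics
{'clock': 0.0, 'qpos': array([ 1.17523305,  0.6293054 ,  0.03842306,  1.5183885 , -0.02701067,
        0.99627854, -0.02001103]), 'qd': array([ 6.39272435e-04, -6.15621134e-04,  1.64719358e-05, -1.45298171e-03,
       -1.30728471e-03,  1.46273222e-03,  1.28490435e-03]), 'tau': array([ 1.08275068e-03, -5.63416207e+01,  1.22629914e+00, -1.93453950e+01,
        1.09838747e-02,  1.06246263e-02, -2.31160362e-05]), 'eef_pos': array([ 210.32040214, -614.37126073,  230.4085632 ]), 'tool_rot': array([-1.57079909,  0.00186261, -1.24103507]), 'force': array([ 0.75051495, -0.37826255, -0.52471663]), 'torque': array([ 0.02999779, -0.01780049,  0.00615717]), 'width': 85.54213413984827}
{'vertical_fov': 48.87818174671841, 'cx': 252.07749662578715, 'cy': 183.47544541311314, 'R': array([[ 0.51549833,  0.85685573,  0.00772847],
       [ 0.7011202 , -0.41658573, -0.57869404],
       [-0.49263773,  0.3037344 , -0.81550811]]), 't': array([-267.86205122, -350.43613313, 1609.51703043]), 'shot': 1}
{'vertical_fov': 54.90667737485052, 'cx': 255.7240342435611, 'cy': 188.25191736478098, 'R': array([[-0.01855783, -0.99981334, -0.00537439],
       [-0.99599276,  0.01895673, -0.0874017 ],
       [ 0.08748727,  0.00373086, -0.99615865]]), 't': array([ 28.36516036, 580.97377061, 949.85524741]), 'shot': 2}
{'vertical_fov': 63.61558011356228, 'cx': 254.79742477019062, 'cy': 187.79876918582613, 'T_tool_cam': array([[ 9.99999615e-01,  7.71785893e-04,  4.16814942e-04,
        -4.96994967e-02],
       [-1.76644812e-04, -2.88262567e-01,  9.57551388e-01,
        -1.42255521e+02],
       [ 8.59176799e-04, -9.57551094e-01, -2.88262320e-01,
         7.40835664e+01],
       [ 0.00000000e+00,  0.00000000e+00,  0.00000000e+00,
         1.00000000e+00]]), 'shot': 3}
```

View pics/scene0.png

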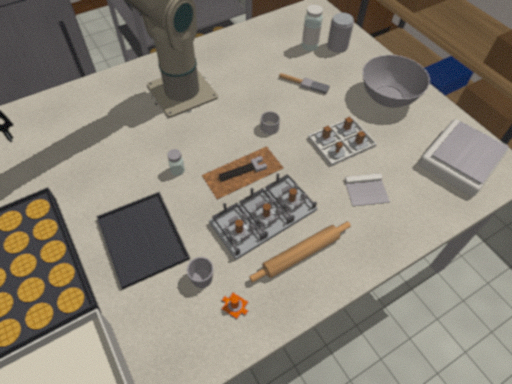

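View pics/top0.png

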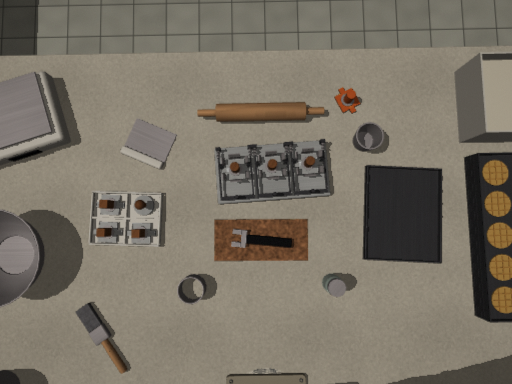

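View pics/wrist0.png

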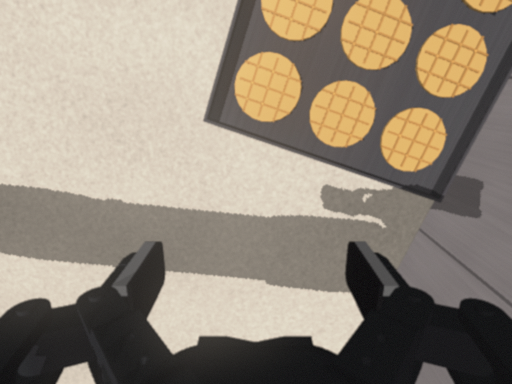

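```bash
cat > h.py <<'E'
import numpy as np, cv2
from cell import ctrl,get_image,nets
from scipy.spatial.transform import Rotation as Ro
def K(p):
    f=p["color"].shape[0]/2/np.tan(np.radians(p["vertical_fov"]/2)); return f,p["cx"],p["cy"]
def RT(p,s=None):
    if "R" in p: return np.array(p["R"]),np.array(p["t"])
    T=np.array(p["T_tool_cam"]).copy()
    if abs(T[:3,3]).max()<1: T[:3,3]*=1000
    W=np.eye(4);W[:3,:3]=Ro.from_euler('xyz',s["tool_rot"]).as_matrix();W[:3,3]=s["eef_pos"]
    M=np.linalg.inv(W@T);return M[:3,:3],M[:3,3]
def proj(p,X,s=None):
    f,cx,cy=K(p);R,t=RT(p,s);c=np.atleast_2d(X)@R.T+t
    return np.c_[f*c[:,0]/c[:,2]+cx,f*c[:,1]/c[:,2]+cy]
def back(p,uv,z,s=None):
    f,cx,cy=K(p);R,t=RT(p,s);uv=np.atleast_2d(uv).astype(float)
    d=np.c_[(uv[:,0]-cx)/f,(uv[:,1]-cy)/f,np.ones(len(uv))]@R
    C=-R.T@t;k=(z-C[2])/d[:,2];return C+k[:,None]*d
E
python3 - <<'E'
from h import *
pt=get_image("top");ps=get_image("scene")
for n in "carrier seat1 seat2 seat3 bar1 fork mat old1 new1 disc pockets washtray cutter spice rollingpin cup scraper".split():
    for q,p in(("top",pt),("scn",ps)):
        print(n,q,[(np.round(d["position"]).astype(int).tolist(),round(d["conf"],2)) for d in nets.place_of(p,n)][:5])
for q,p in(("top",pt),("scn",ps)):
    c=cv2.resize(p["color"],None,fx=4,fy=4,interpolation=cv2.INTER_CUBIC)
    if q=="top": cv2.imwrite("pics/t_a.png",c[500:1080,820:1340]);cv2.imwrite("pics/t_b.png",c[740:1020,320:700])
E
```

```text
carrier top []
carrier scn [([642, -27, 1], 0.76), ([789, -1, -2], 0.42), ([333, -175, 0], 0.24)]
seat1 top [([641, -27, 50], 0.91), ([637, 70, 48], 0.82), ([649, -123, 47], 0.58)]
seat1 scn [([633, 70, 52], 0.94), ([648, -127, 48], 0.92)]
seat2 top [([641, -27, 50], 0.91), ([637, 70, 48], 0.82), ([649, -123, 47], 0.58)]
seat2 scn [([633, 70, 52], 0.94), ([648, -127, 48], 0.92)]
seat3 top [([641, -27, 50], 0.91), ([637, 70, 48], 0.82), ([649, -123, 47], 0.58)]
seat3 scn [([633, 70, 52], 0.94), ([648, -127, 48], 0.92)]
bar1 top [([636, 72, 3], 0.65), ([639, -24, 0], 0.62)]
bar1 scn [([632, 70, -1], 0.83), ([640, -26, 3], 0.79), ([642, -121, 1], 0.59)]
fork top [([448, -9, 11], 0.55)]
fork scn [([444, -4, 14], 0.58)]
mat top [([447, 9, -1], 0.71), ([544, 316, 4], 0.6), ([510, -368, 1], 0.22)]
mat scn [([449, 6, 4], 0.9)]
old1 top [([633, 68, 49], 0.93), ([649, -121, 47], 0.92), ([640, -26, 51], 0.63), ([826, -238, 30], 0.56)]
old1 scn [([637, -25, 52], 0.79), ([635, 69, 54], 0.69), ([647, -120, 48], 0.66), ([825, -239, 24], 0.57)]
new1 top [([482, 409, 32], 0.8), ([474, 324, 33], 0.74)
[... 265 characters left out ...]
 scn [([512, 362, 0], 0.92), ([512, -374, -1], 0.71), ([474, 324, 31], 0.24)]
washtray top [([510, -372, 1], 0.69), ([509, 366, 2], 0.42)]
washtray scn []
cutter top [([325, 188, 2], 0.66)]
cutter scn [([328, 185, 2], 0.66), ([637, -25, 51], 0.65)]
spice top [([333, -174, 0], 0.78), ([638, -28, 3], 0.59), ([649, -122, 47], 0.22)]
spice scn [([635, 71, 56], 0.71), ([330, -172, 3], 0.58), ([638, -29, 50], 0.54), ([473, 326, 31], 0.37)]
rollingpin top [([791, 0, 0], 0.93)]
rollingpin scn [([792, 0, 0], 0.71)]
cup top [([711, -277, -4], 0.6), ([646, -121, 50], 0.55), ([448, 8, -4], 0.19)]
cup scn [([709, -279, -2], 0.97)]
scraper top []
scraper scn [([719, 306, 0], 0.94), ([334, -176, 3], 0.18)]
```

View pics/t_a.png

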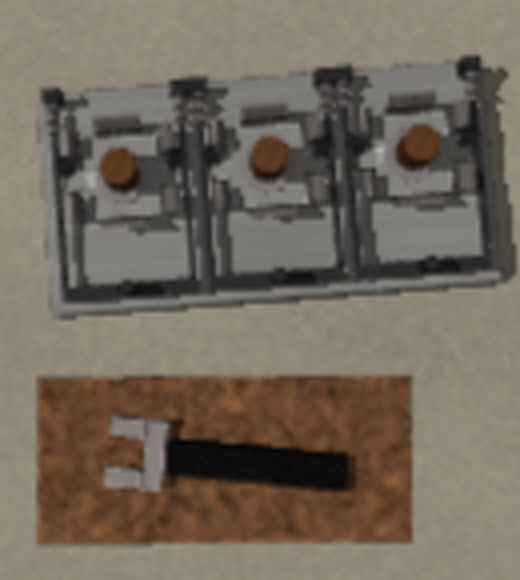

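View pics/t_b.png

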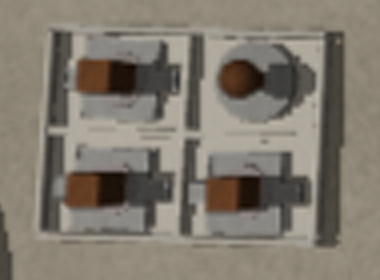

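Three used stamps sit in the carrier (top: 235,167; 272,163; 310,160). The orange look-alike at (348,100) isn't meant. There are three square-knob stamps in the tray (104,204; 104,232; 138,233), and the ball-handled disc is at (142,204). The fork lies on the mat with its prongs toward +y. I'll turn and fly to a point above the fork.

Request:
step_arm --moves "0 0 0 0 -0.94 0 1;0 0 0 0 -0.94 0 1;0 0 0 0 -0.94 0 1;0 0 0 0 -0.94 0 1;0 0 0 0 -0.94 0 1;0 0 0 0 -0.94 0 1;0 0 0 0 -0.94 0 1;0 0 0 0 -0.94 0 1;0 0 0 0 -0.94 0 1;0 0 0 0 -0.94 0 1;0 0 0 0 -0.94 0 1"

```text
clock: 3.05
eef_pos: [210.4, -615.0, 231.3]
tool_rot: [-1.571, 0.0, 0.004]
force: [-0.0, -0.4, -0.2]
width: 85.5
```

Request:
step_arm --moves "0.29 0 0.68 0 0 0 1;0.29 0 0.68 0 0 0 1;0.29 0 0.68 0 0 0 1;0.29 0 0.68 0 0 0 1;0.29 0 0.68 0 0 0 1;0.29 0 0.68 0 0 0 1;0.29 0 0.68 0 0 0 1;0.29 0 0.68 0 0 0 1;0.29 0 0.68 0 0 0 1;0.29 0 0.68 0 0 0 1;0.29 0 0.68 0 0 0 1;0.29 0 0.68 0 0 0 1;0.29 0 0.68 0 0 0 1;0.29 0 0.68 0 0 0 1;0.29 0 0.68 0 0 0 1;0.29 0 0.68 0 0 0 1;0.29 0 0.68 0 0 0 1;0.29 0 0.68 0 0 0 1;0 0 0 0 0 0 1"

```text
clock: 4.95
eef_pos: [474.0, 2.8, 232.0]
tool_rot: [-1.567, -0.004, 0.008]
force: [0.3, -0.6, -0.5]
width: 85.0
```

```bash
python3 - <<'E'
from h import *
s=ctrl.read_state();p=get_image("wrist");cv2.imwrite("pics/w1.png",p["color"])
print(s["eef_pos"],s["tool_rot"],s["clock"],s["qpos"].round(2))
for n in["fork","bar1","seat1","mat"]:
    print(n,[(d["position"].round(1) if hasattr(d["position"],'round') else d["position"],d["conf"]) for d in nets.place_of(p,n)])
m=nets.cut_out(p,"fork")[0]["pixels"]
ys,xs=np.nonzero(m);X=back(p,np.c_[xs,ys],18,s)[:,:2];(c,sz,a)=cv2.minAreaRect(X.astype(np.float32));print(c,sz,a)
E
```

```text
[473.99013263   2.77307071 231.97942622] [-1.56725509 -0.003669    0.00777653] 4.95 [ 0.24  0.4  -0.41  1.99  0.22  0.79 -0.29]
fork [([445.0, -3.4, 8.2], 0.78), ([643.4, -26.6, 50.3], 0.4)]
bar1 [([644.3, -123.6, -2.8], 0.56)]
seat1 []
mat [([445.4, 7.3, 0.0], 0.82)]
(446.9652099609375, 5.940238952636719) (155.2896728515625, 45.70442581176758) 83.48726654052734
```

View pics/w1.png

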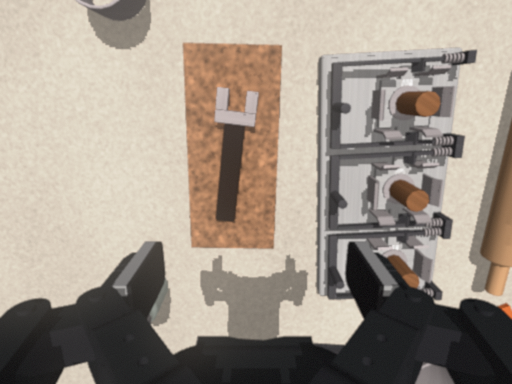

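Request:
step_arm --moves "0 0 0 0 0.95 0 1;-0.27 0 -0.29 0 0 0 1;-0.27 0 -0.29 0 0 0 1;0 0.5 0 0 0 0 0.7;0 0.5 0 0 0 0 0.7;0 0.5 0 0 0 0 0.7;0 0.5 0 0 0 0 0.7;0 0.5 0 0 0 0 0.7;0 0.5 0 0 0 0 0.7;0 0.2 0 0 0 0 0.7;0 0 0 0 0 0 0.7"

```text
clock: 6.35
eef_pos: [440.6, -29.4, 70.5]
tool_rot: [-1.571, 0.003, -0.115]
force: [0.0, 0.0, -0.1]
width: 59.8
```

```bash
python3 - <<'E'
from h import *
s=ctrl.read_state();p=get_image("wrist");cv2.imwrite("pics/w2.png",p["color"])
print(s["eef_pos"],s["tool_rot"],s["width"])
E
```

```text
[440.61664551 -29.39418264  70.48542279] [-1.57145358  0.00251736 -0.11522375] 59.83576210791883
```

View pics/w2.png

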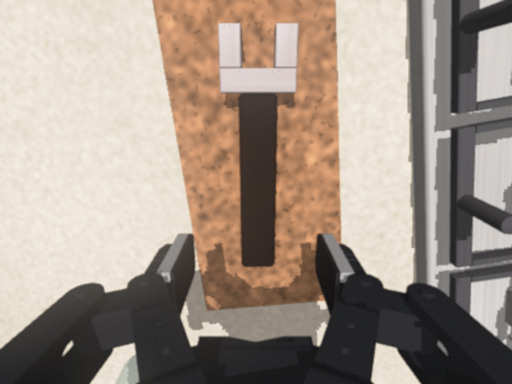

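```bash
python3 - <<'E'
from h import *
s=ctrl.read_state();p=get_image("wrist")
X=back(p,[[258,265],[240,96],[277,96],[258,96],[220,25],[297,24]],18,s)
print(X.round(1)); t=s["tool_rot"][2]
d=X[:,:2]-s["eef_pos"][:2]
print(np.c_[d@[np.cos(t),np.sin(t)],d@[-np.sin(t),np.cos(t)]].round(1))
E
```

```text
[[439.3 -72.   18. ]
 [441.3  44.2  18. ]
 [463.5  41.6  18. ]
 [452.1  43.   18. ]
 [434.9  83.9  18. ]
 [478.5  79.5  18. ]]
[[  2.8 -42.7]
 [ -8.5  72.9]
 [ 13.9  73. ]
 [  2.4  73. ]
 [-19.4 111.7]
 [ 24.4 112.3]]
```

Request:
step_arm --moves "0.05 0.4 0 0 0 0 0.7;0 0.4 0 0 0 0 0.7;0 0.4 0 0 0 0 0.7;0 0.11 0 0 0 0 0.7;0 0 0 0 0 0 0.7;0 0 0 0 0 0 0;0 0 0 0 0 0 0;0 0 0 0 0 0 0;0 0 0 0 0 0 0;0 0 0 0 0 0 0;0 0 0 0 0 0 0;0 0 0 0 0 0 0"

```text
clock: 7.65
eef_pos: [443.7, -30.0, 13.7]
tool_rot: [-1.574, 0.001, -0.113]
force: [-0.6, -0.2, 7.9]
width: 21.6
```

Request:
step_arm --moves "0 0 0 0 0 0 0;0 0 0 0 0 0 0"

```text
clock: 7.85
eef_pos: [443.7, -30.0, 13.7]
tool_rot: [-1.574, 0.001, -0.114]
force: [-0.1, -1.0, 8.8]
width: 21.4
```

```bash
python3 - <<'E'
from h import *
s=ctrl.read_state();p=get_image("wrist");cv2.imwrite("pics/w3.png",p["color"])
print(s["eef_pos"],s["tool_rot"],s["width"],s["force"])
E
```

```text
[443.69813648 -29.98964837  13.67756837] [-1.57400263e+00  7.30364688e-04 -1.13502482e-01] 21.40488633979489 [-0.1329559  -0.96932281  8.75956018]
```

View pics/w3.png

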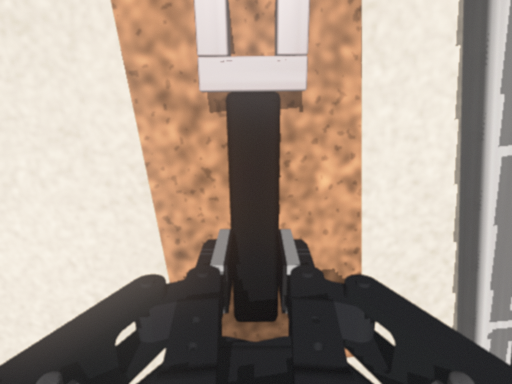

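Request:
step_arm --moves "0 -0.3 0 0 0 0 0;0 -0.4 0 0 0 0 0;0 -0.4 0 0 0 0 0;0 -0.4 0 0 0 0 0;0 -0.4 0 0 0 0 0;0 0 0 0 0 0 0;0 0 0 0 0 0 0"

```text
clock: 8.6
eef_pos: [443.4, -29.9, 107.7]
tool_rot: [-1.574, 0.002, -0.114]
force: [-0.1, -0.6, -2.6]
width: 21.6
```

```bash
python3 - <<'E'
from h import *
s=ctrl.read_state();p=get_image("wrist");cv2.imwrite("pics/w4.png",p["color"])
print(s["eef_pos"],s["tool_rot"],s["width"],s["force"])
for n in ["scene","top"]:
    q=get_image(n);cv2.imwrite(f"pics/{n}4.png",cv2.resize(q["color"],None,fx=3,fy=3,interpolation=cv2.INTER_CUBIC)[300:800,500:1100])
E
```

```text
[443.41121202 -29.91146701 107.73323888] [-1.57366967  0.00186234 -0.11428609] 21.6142968339781 [-0.14783671 -0.5686192  -2.63375867]
```

View pics/w4.png

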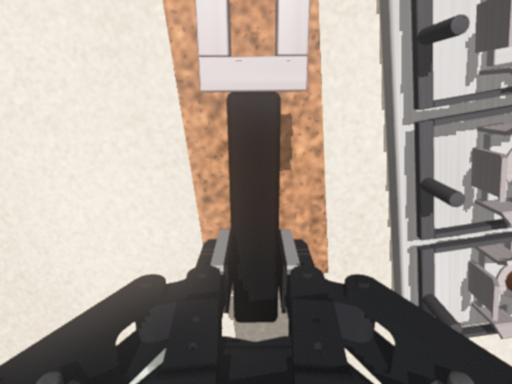

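View pics/scene4.png

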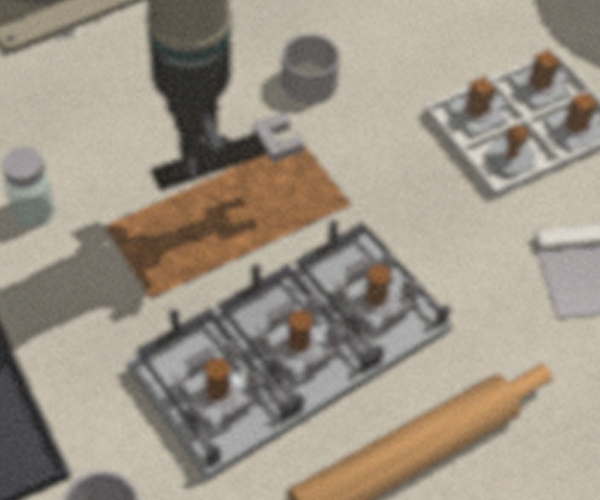

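```bash
python3 - <<'E'
from h import *
p=get_image("top");ps=get_image("scene")
def c2(u): return (np.array(u)+[820,500]+0.5)/4-0.5
a=cv2.imread("pics/top0.png")
cv2.imwrite("pics/t_k.png",cv2.resize(a[140:215,205:335],None,fx=6,fy=6,interpolation=cv2.INTER_CUBIC))
for q in(p,ps):
  m=[(np.round(d["position"],1).tolist(),round(d["conf"],2)) for d in nets.find_in(q,"bar1")];print(m)
  print([(np.round(d["position"],1).tolist(),round(d["conf"],2)) for d in nets.place_of(q,"bar1")])
  print([(np.round(d["position"],1).tolist(),round(d["conf"],2)) for d in nets.place_of(q,"old1")])
  print([(np.round(d["position"],1).tolist(),round(d["conf"],2)) for d in nets.place_of(q,"carrier")])
E
```

```text
[([571.5, 72.6, 40.0], 0.56), ([592.3, -126.6, 39.9], 0.56), ([580.6, -29.7, 40.6], 0.51)]
[([639.8, -22.8, -0.3], 0.81), ([633.7, 75.0, 0.1], 0.73), ([712.9, -281.9, -2.2], 0.51)]
[([640.1, -23.8, 48.7], 0.95), ([826.6, -239.2, 28.5], 0.91), ([632.0, 65.7, 50.0], 0.88), ([647.9, -121.2, 48.7], 0.85), ([447.1, -5.0, 102.7], 0.38)]
[([643.1, -24.0, 3.8], 0.68)]
[([577.5, -31.6, 42.6], 0.75), ([579.8, -127.7, 37.7], 0.5), ([569.1, 65.3, 40.2], 0.49), ([328.8, 183.0, 32.5], 0.32)]
[([642.6, -26.7, 3.2], 0.76), ([628.2, 70.7, -2.3], 0.58)]
[([822.5, -239.4, 28.8], 0.95), ([634.0, 68.8, 52.1], 0.75), ([650.8, -121.2, 47.4], 0.73), ([639.9, -26.8, 52.4], 0.56)]
[([640.2, -28.3, -1.6], 0.62), ([630.0, 72.0, -2.9], 0.44)]
```

View pics/t_k.png

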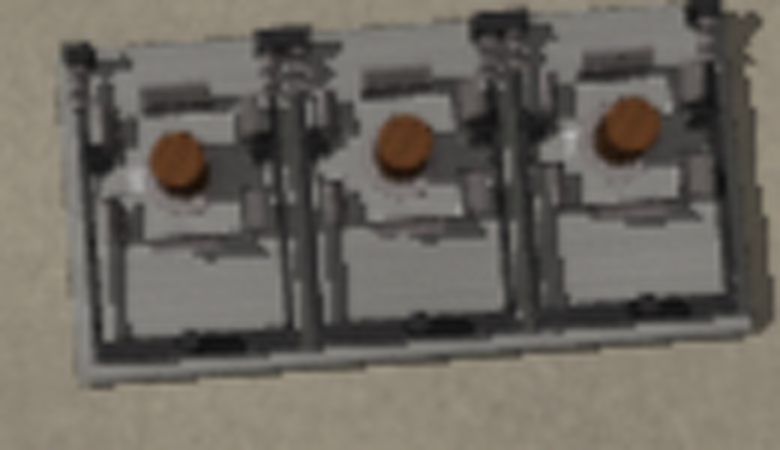

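```bash
python3 - <<'E'
from h import *
p=get_image("top")
c=lambda u:(np.array(u,float)+.5)/6-.5+[205,140]
X=back(p,c([[178,159],[404,142],[632,124]]),76.5);print(X.round(1))
E=back(p,c([[85,372],[745,322]]),20);print(E.round(1))
E
```

```text
[[ 633.9   70.2   76.5]
 [ 639.3  -24.6   76.5]
 [ 645.  -120.4   76.5]]
[[ 548.3  116.    20. ]
 [ 564.9 -175.7   20. ]]
```

Request:
step_arm --moves "0 0 0 0 0.97 0 0;0 0 0 0 0.97 0 0;0 0 0 0 0.97 0 0;0 0 0 0 0.97 0 0;0 0 0 0 0.97 0 0;0 0 0 0 0.97 0 0;0 0 0 0 0.97 0 0;0 0 0 0 0.97 0 0;0 0 0 0 0.97 0 0;0 0 0 0 0.97 0 0;0 0 0 0 0.97 0 0;0 0 0 0 0.97 0 0;0 0 0 0 0 0 0;0 0 0 0 0 0 0"

```text
clock: 10.7
eef_pos: [443.4, -29.5, 107.5]
tool_rot: [-1.574, -0.002, -1.508]
force: [-0.3, 0.1, -1.4]
width: 21.4
```

```bash
cat >> h.py <<'E'
def go(x,y,z,yaw=None):
    "units in tool axes from measured pose: first turn, then shift"
    s=ctrl.read_state();q=s["tool_rot"][2];y0=q if yaw is None else yaw
    e=s["eef_pos"];d=np.array([x,y])-e[:2]
    u=[d@[np.cos(y0),np.sin(y0)]/50,(e[2]-z)/50,d@[-np.sin(y0),np.cos(y0)]/50]
    print("pos",e.round(1),"rot",s["tool_rot"].round(3),"F",s["force"].round(1),"w",round(s["width"],1),"t",s["clock"])
    print("turn y %.2f  shift x %.2f y %.2f z %.2f"%(-(y0-q)/.12,*u))
E
python3 - <<'E'
from h import *
go(429.9,-37.7,64,-1.513)
s=ctrl.read_state();p=get_image("wrist");cv2.imwrite("pics/w5.png",p["color"])
E
```

```text
pos [443.4 -29.5 107.5] rot [-1.574 -0.002 -1.508] F [-0.3  0.1 -1.4] w 21.4 t 10.7
turn y 0.04  shift x 0.15 y 0.87 z -0.28
```

View pics/w5.png

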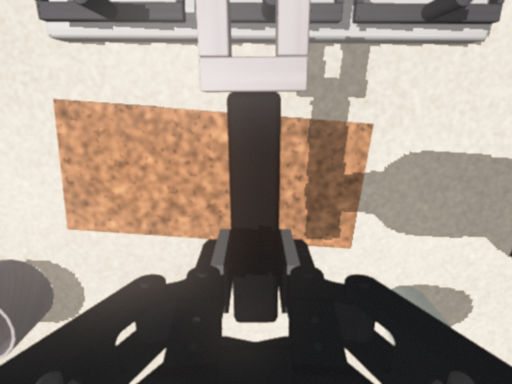

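Request:
step_arm --moves "0.08 0 -0.14 0 0.04 0 0;0.07 0 -0.14 0 0 0 0;0 0.4 0 0 0 0 0;0 0.44 0 0 0 0 0;0 0 0 0 0 0 0;0 0 0 0 0 0 0"

```text
clock: 11.35
eef_pos: [428.9, -38.3, 65.7]
tool_rot: [-1.575, -0.002, -1.515]
force: [0.1, -0.7, -1.2]
width: 21.2
```

```bash
python3 - <<'E'
from h import *
go(469.8,-35.4,64,-1.513)
s=ctrl.read_state();p=get_image("wrist");cv2.imwrite("pics/w6.png",p["color"])
print(proj(p,[[564.6,-29.9,75]],s))
q=get_image("scene");cv2.imwrite("pics/s6.png",cv2.resize(q["color"],None,fx=4,fy=4,interpolation=cv2.INTER_CUBIC)[550:1000,750:1300])
E
```

```text
pos [428.9 -38.3  65.7] rot [-1.575 -0.002 -1.515] F [ 0.1 -0.7 -1.2] w 21.2 t 11.35
turn y -0.02  shift x -0.01 y 0.03 z 0.82
[[253.04591697 -89.1443305 ]]
```

View pics/w6.png

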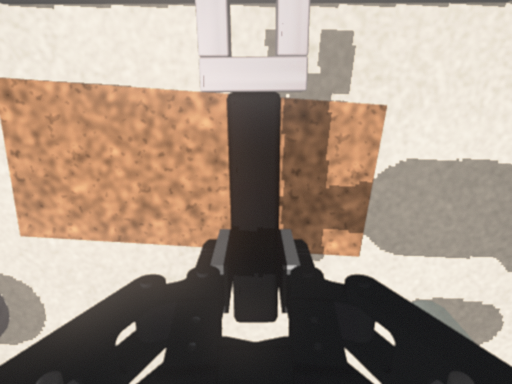

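View pics/s6.png

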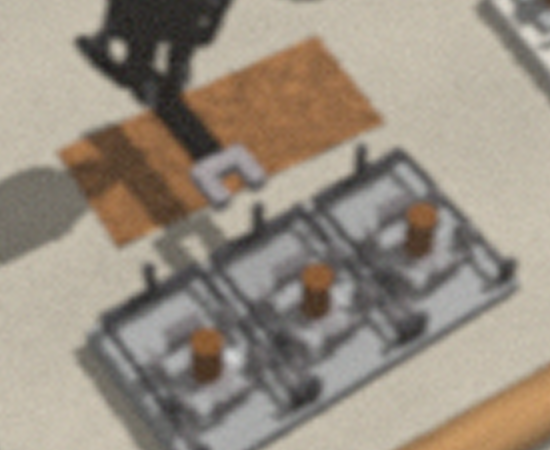

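```bash
python3 - <<'E'
from h import *
p=get_image("wrist")
s=dict(eef_pos=np.array([443.4,-29.5,107.5]),tool_rot=[-1.574,-.002,-1.508])
for P in([559,65.9],[564.6,-29.9],[570.2,-125.7]): print(proj(p,[[*P,41],[*P,75]],s).round())
s=dict(eef_pos=np.array([473.99,2.77,231.98]),tool_rot=[-1.56725509,-0.003669,0.00777653])
for P in([559,65.9],[564.6,-29.9],[570.2,-125.7]): print(proj(p,[[*P,41],[*P,75]],s).round())
a=cv2.imread("pics/w1.png");cv2.imwrite("pics/w1z.png",cv2.resize(a[90:310,310:450],None,fx=4,fy=4)[:600])
b=cv2.imread("pics/w5.png");cv2.imwrite("pics/w5z.png",cv2.resize(b[:60,40:500],None,fx=1.7,fy=1.7))
E
```

```text
[[108.  12.]
 [ 77.  -6.]]
[[268.  13.]
 [271.  -4.]]
[[428.  14.]
 [464.  -3.]]
[[336. 107.]
 [345. 108.]]
[[334. 194.]
 [342. 205.]]
[[332. 269.]
 [340. 286.]]
```

View pics/w1z.png

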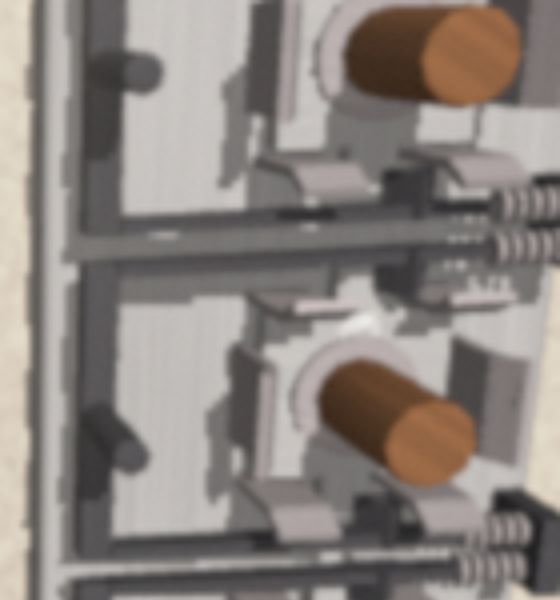

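View pics/w5z.png

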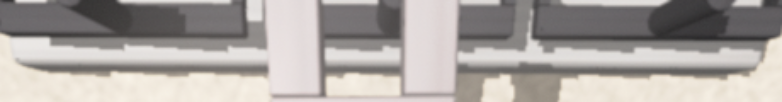

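Request:
step_arm --moves "0 0 0.2 0 0 0 0;0 0 0.2 0 0 0 0;0 0 0.2 0 0 0 0;0 0 0.2 0 0 0 0;0 0 0.06 0 0 0 0;0 0 0.06 0 0 0 0;0 0 0.06 0 0 0 0;0 0 0.06 0 0 0 0;0 0 0 0 0 0 0;0 0 0 0 0 0 0"

```text
clock: 12.5
eef_pos: [480.7, -35.2, 65.2]
tool_rot: [-1.576, -0.002, -1.515]
force: [-4.4, 0.5, -0.8]
width: 21.3
```

```bash
python3 - <<'E'
from h import *
go(469.8,-35.4,64,-1.513)
s=ctrl.read_state();p=get_image("wrist");cv2.imwrite("pics/w7.png",p["color"])
q=get_image("scene");cv2.imwrite("pics/s7.png",cv2.resize(q["color"],None,fx=4,fy=4,interpolation=cv2.INTER_CUBIC)[550:1000,750:1300])
E
```

```text
pos [480.7 -35.2  65.2] rot [-1.576 -0.002 -1.515] F [-4.4  0.5 -0.8] w 21.3 t 12.5
turn y -0.02  shift x -0.01 y 0.02 z -0.22
```

View pics/w7.png

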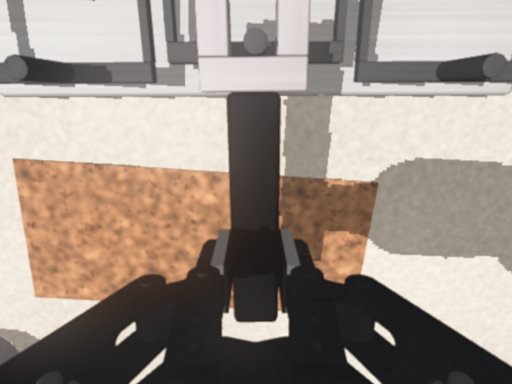

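View pics/s7.png

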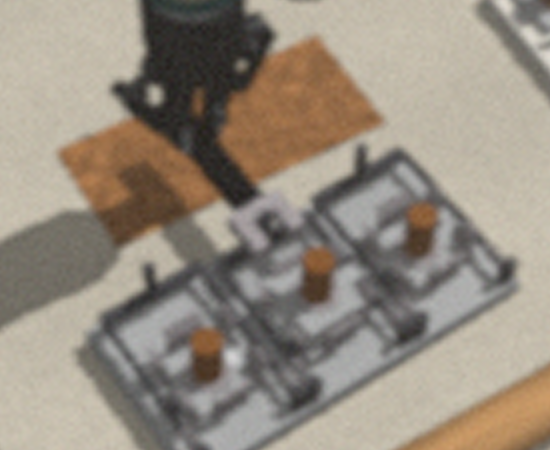

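Request:
step_arm --moves "0 0 -0.2 0 0 0 0;0 0 -0.4 0 0 0 0;0 0 -0.4 0 0 0 0;-0.48 0 0 0 0 0 0;-0.48 0 0 0 0 0 0;-0.48 0 0 0 0 0 0;-0.48 0 0 0 0 0 0;0 0 0 0 0 0 0;0 0 0 0 0 0 0"

```text
clock: 13.5
eef_pos: [427.7, 58.7, 65.8]
tool_rot: [-1.57, -0.001, -1.514]
force: [-0.4, -0.3, -1.0]
width: 21.4
```

```bash
python3 - <<'E'
from h import *
go(559-95*.998+12,65.9-95*.058+.6,65,-1.513)
s=ctrl.read_state();p=get_image("wrist");cv2.imwrite("pics/w8.png",p["color"])
q=get_image("scene");cv2.imwrite("pics/s8.png",cv2.resize(q["color"],None,fx=4,fy=4,interpolation=cv2.INTER_CUBIC)[550:1000,750:1300])
E
```

```text
pos [427.7  58.7  65.8] rot [-1.570e+00 -1.000e-03 -1.514e+00] F [-0.4 -0.3 -1. ] w 21.4 t 13.5
turn y -0.01  shift x 0.01 y 0.02 z 0.97
```

View pics/s8.png

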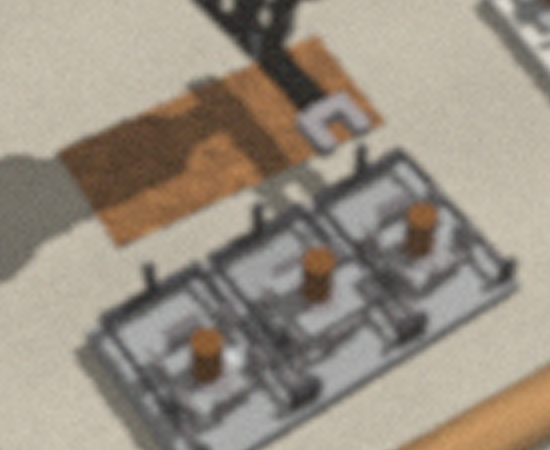

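Bar 2 has sprung back and stamp 2 stays up. Next is bar 1.

Request:
step_arm --moves "0 0 0.2 0 0 0 0;0 0 0.2 0 0 0 0;0 0 0.2 0 0 0 0;0 0 0.15 0 0 0 0;0 0 0.06 0 0 0 0;0 0 0.06 0 0 0 0;0 0 0.06 0 0 0 0;0 0 0.06 0 0 0 0;0 0 0 0 0 0 0;0 0 0 0 0 0 0"

```text
clock: 14.6
eef_pos: [475.0, 60.4, 65.1]
tool_rot: [-1.575, -0.002, -1.516]
force: [-3.6, -0.5, -1.4]
width: 21.4
```

```bash
python3 - <<'E'
from h import *
go(469.8,-35.4,64,-1.513)
s=ctrl.read_state();p=get_image("wrist");cv2.imwrite("pics/w9.png",p["color"])
q=get_image("scene");cv2.imwrite("pics/s9.png",cv2.resize(q["color"],None,fx=4,fy=4,interpolation=cv2.INTER_CUBIC)[550:1000,750:1300])
E
```

```text
pos [475.   60.4  65.1] rot [-1.575 -0.002 -1.516] F [-3.6 -0.5 -1.4] w 21.4 t 14.6
turn y -0.02  shift x 1.91 y 0.02 z -0.21
```

View pics/w9.png

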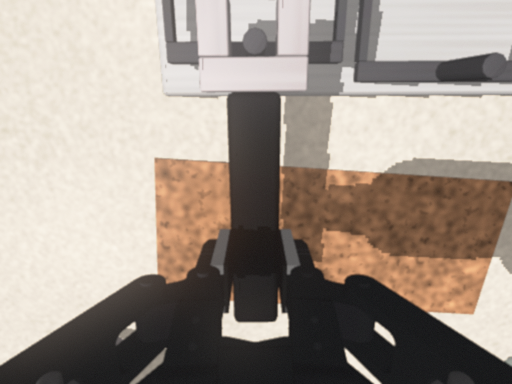

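View pics/s9.png

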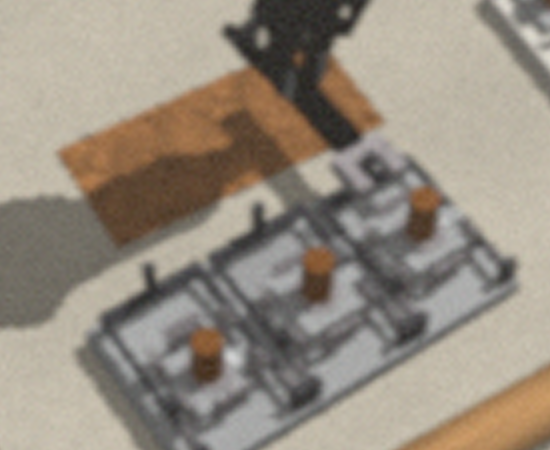

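Request:
step_arm --moves "0 0 -0.2 0 0 0 0;0 0 -0.4 0 0 0 0;0 0 -0.4 0 0 0 0;0.48 0 0 0 0 0 0;0.48 0 0 0 0 0 0;0.48 0 0 0 0 0 0;0.48 0 0 0 0 0 0;0.48 0 0 0 0 0 0;0.48 0 0 0 0 0 0;0.48 0 0 0 0 0 0;0.48 0 0 0 0 0 0;0 0 0 0 0 0 0;0 0 0 0 0 0 0"

```text
clock: 16.0
eef_pos: [437.8, -134.2, 66.1]
tool_rot: [-1.57, -0.002, -1.517]
force: [0.7, 0.1, -2.0]
width: 21.5
```

```bash
python3 - <<'E'
from h import *
go(570.2-95*.998+12,-125.7-95*.058+.6,65,-1.513)
E
```

```text
pos [ 437.8 -134.2   66.1] rot [-1.57  -0.002 -1.517] F [ 0.7  0.1 -2. ] w 21.5 t 16.0
turn y -0.03  shift x -0.01 y 0.02 z 0.99
```

Request:
step_arm --moves "0 0 0.2 0 0 0 0;0 0 0.2 0 0 0 0;0 0 0.2 0 0 0 0;0 0 0.16 0 0 0 0;0 0 0.06 0 0 0 0;0 0 0.06 0 0 0 0;0 0 0.06 0 0 0 0;0 0 0.06 0 0 0 0;0 0 0 0 0 0 0;0 0 0 0 0 0 0"

```text
clock: 17.0
eef_pos: [485.5, -130.7, 65.4]
tool_rot: [-1.576, -0.002, -1.515]
force: [-3.5, 2.1, -0.6]
width: 21.3
```

```bash
python3 - <<'E'
from h import *
go(469.8,-35.4,64,-1.513)
q=get_image("scene");cv2.imwrite("pics/s10.png",cv2.resize(q["color"],None,fx=4,fy=4,interpolation=cv2.INTER_CUBIC)[550:1000,750:1300])
E
```

```text
pos [ 485.5 -130.7   65.4] rot [-1.576 -0.002 -1.515] F [-3.5  2.1 -0.6] w 21.3 t 17.0
turn y -0.02  shift x -1.92 y 0.03 z -0.20
```

View pics/s10.png

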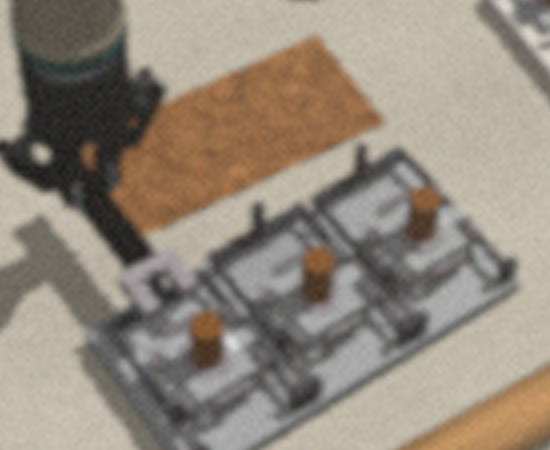

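Request:
step_arm --moves "0 0 -0.2 0 0 0 0;0 0 -0.4 0 0 0 0;0 0 -0.4 0 0 0 0;0 -0.45 0 0 0 0 0;0 -0.45 0 0 0 0 0;-0.4 0 0.1 0 -0.97 0 0;0 0 0 0 -0.97 0 0;0 0 0 0 -0.97 0 0;0 0 0 0 -0.97 0 0;0 0 0 0 -0.97 0 0;0 0 0 0 -0.97 0 0;0 0 0 0 -0.97 0 0;0 0 0 0 -0.97 0 0;0 0 0 0 -0.97 0 0;0 0 0 0 -0.97 0 0;0 0 0 0 -0.97 0 0;0 0 0 0 -0.97 0 0;0 0 0 0 0 0 0"

```text
clock: 18.85
eef_pos: [441.8, -113.7, 111.1]
tool_rot: [-1.572, -0.001, -0.12]
force: [-0.4, 0.7, -1.0]
width: 21.5
```

```bash
python3 - <<'E'
from h import *
go(446,-25,16)
E
```

```text
pos [ 441.8 -113.7  111.1] rot [-1.572e+00 -1.000e-03 -1.200e-01] F [-0.4  0.7 -1. ] w 21.5 t 18.85
turn y -0.00  shift x -0.13 y 1.90 z 1.77
```

Request:
step_arm --moves "-0.03 0 0.45 0 0 0 0;-0.03 0 0.45 0 0 0 0;-0.03 0 0.45 0 0 0 0;-0.04 0 0.42 0 0 0 0;0 0.4 0 0 0 0 0;0 0.4 0 0 0 0 0;0 0.4 0 0 0 0 0;0 0.4 0 0 0 0 0;0 0.2 0 0 0 0 0;0 0.12 0 0 0 0 0;0 0 0 0 0 0 0;0 0 0 0 0 0 0"

```text
clock: 20.05
eef_pos: [445.0, -24.8, 14.9]
tool_rot: [-1.573, 0.001, -0.12]
force: [0.3, -0.9, -1.8]
width: 21.2
```

Request:
step_arm --moves "0 0.03 0 0 0 0 0;0 0 0 0 0 0 0;0 0 0 0 0 0 0.4;0 0 0 0 0 0 0.7;0 0 0 0 0 0 0.7;0 0 0 0 0 0 0.7;0 0 0 0 0 0 0.7;0 -0.4 0 0 0 0 0.7;0 -0.4 0 0 0 0 0.7;0 -0.4 0 0 0 0 0.7;0 -0.4 0 0 0 0 0.7;0 -0.4 0 0 0 0 0.7;0 0 0 0 0 0 0.7"

```text
clock: 21.35
eef_pos: [445.9, -24.7, 114.8]
tool_rot: [-1.573, -0.001, -0.119]
force: [0.7, 0.7, -0.2]
width: 59.8
```

```bash
python3 - <<'E'
from h import *
s=ctrl.read_state();p=get_image("wrist");cv2.imwrite("pics/w11.png",p["color"])
go(640.5,-25.5,200,-1.513)
print([(np.round(d["position"],1).tolist(),round(d["conf"],2)) for d in nets.place_of(p,"fork")])
for n in("top","scene"):
  q=get_image(n)
  print([(np.round(d["position"],1).tolist(),round(d["conf"],2)) for d in nets.place_of(q,"old1")])
E
```

```text
pos [445.2 -25.  113.8] rot [-1.573  0.    -0.119] F [-0.4 -0.4  0.3] w 59.9 t 21.4
turn y 11.61  shift x 0.24 y -1.72 z 3.90
[([451.4, 1.5, 12.4], 0.56)]
[([647.1, -119.4, 71.5], 0.84), ([634.3, 67.0, 73.9], 0.77), ([639.6, -26.5, 72.6], 0.7), ([824.4, -235.0, 26.7], 0.64)]
[([823.1, -241.5, 26.0], 0.76), ([648.2, -121.1, 71.3], 0.72), ([634.9, 69.6, 72.8], 0.68), ([639.2, -27.0, 74.1], 0.54)]
```

View pics/w11.png

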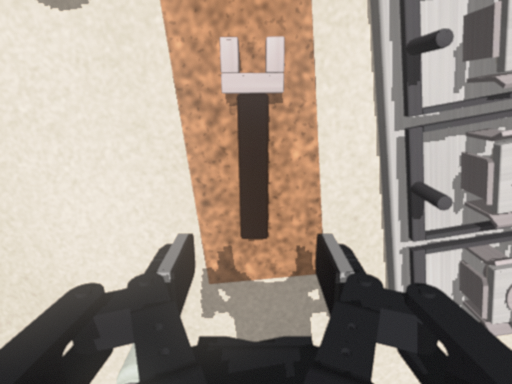

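Request:
step_arm --moves "0 -0.3 0 0 0.97 0 0.5;0 -0.3 0 0 0.97 0 0.5;0 -0.3 0 0 0.97 0 0.5;0 -0.3 0 0 0.97 0 0.5;0 -0.3 0 0 0.97 0 0.5;0 0 0 0 0.97 0 0.5;0 0 0 0 0.97 0 0.5;0 0 0 0 0.97 0 0.5;0 0 0 0 0.97 0 0.5;0 0 0 0 0.97 0 0.5;0 0 0 0 0.97 0 0.5;0 0 0 0 0.97 0 0.5;0 0 0 0 0 0 0.5"

```text
clock: 22.95
eef_pos: [444.4, -24.5, 187.5]
tool_rot: [-1.575, -0.002, -1.515]
force: [-0.3, -0.5, 0.6]
width: 42.7
```

```bash
python3 - <<'E'
from h import *
go(646.1,-121.3,180,-1.513)
E
```

```text
pos [444.4 -24.5 187.5] rot [-1.575 -0.002 -1.515] F [-0.3 -0.5  0.6] w 42.7 t 22.95
turn y -0.02  shift x 2.17 y 0.15 z 3.92
```

Request:
step_arm --moves "0.27 0 0.49 0 0 0 0.5;0.27 0 0.49 0 0 0 0.5;0.27 0 0.49 0 0 0 0.5;0.27 0 0.49 0 0 0 0.5;0.27 0 0.49 0 0 0 0.5;0.27 0 0.49 0 0 0 0.5;0.27 0 0.49 0 0 0 0.5;0.27 0 0.49 0 0 0 0.5;0 0.4 0 0 0 0 0.5;0 0.4 0 0 0 0 0.5;0 0.2 0 0 0 0 0.5;0 0 0 0 0 0 0.5"

```text
clock: 24.15
eef_pos: [644.8, -121.5, 135.5]
tool_rot: [-1.578, -0.001, -1.514]
force: [-0.6, 0.1, 0.6]
width: 42.8
```

```bash
python3 - <<'E'
from h import *
go(646.1,-121.3,79,-1.513)
s=ctrl.read_state();p=get_image("wrist");cv2.imwrite("pics/w12.png",p["color"])
print(proj(p,[[646.1,-121.3,98.5]],s))
q=get_image("scene");cv2.imwrite("pics/s12.png",cv2.resize(q["color"],None,fx=4,fy=4,interpolation=cv2.INTER_CUBIC)[550:1000,650:1300])
E
```

```text
pos [ 644.8 -121.5  135.5] rot [-1.578e+00 -1.000e-03 -1.514e+00] F [-0.6  0.1  0.6] w 42.8 t 24.15
turn y -0.01  shift x -0.00 y 1.13 z 0.03
[[254.75905959 216.31516301]]
```

View pics/w12.png

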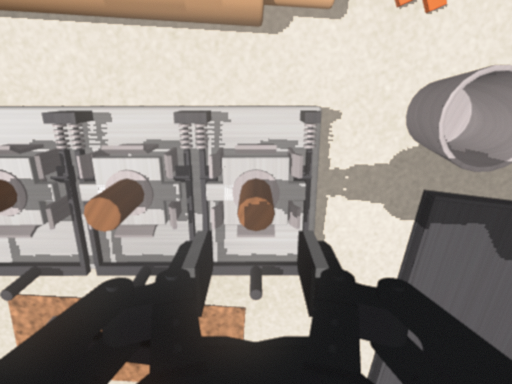

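View pics/s12.png

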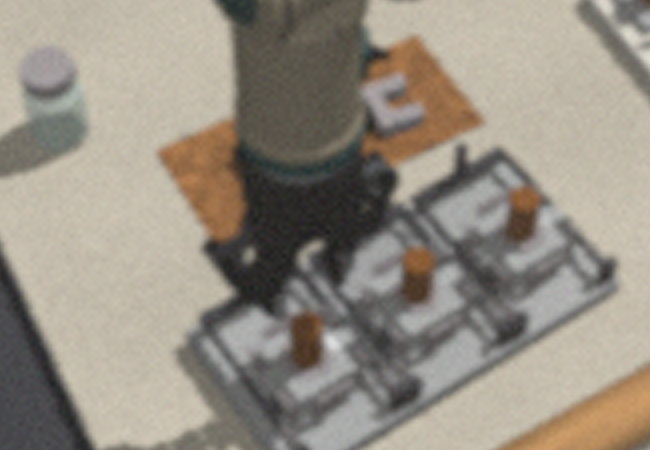

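Request:
step_arm --moves "0 0.4 0.07 0 0 0 0.5;0 0.4 0 0 0 0 0.5;0 0.33 0 0 0 0 0.5;0 0 0 0 0 0 0.5;0 0 0 0 0 0 0;0 0 0 0 0 0 0;0 0 0 0 0 0 0;0 0 0 0 0 0 0;0 0 0 0 0 0 0;0 0 0 0 0 0 0"

```text
clock: 25.25
eef_pos: [650.3, -121.7, 81.6]
tool_rot: [-1.572, -0.002, -1.515]
force: [1.4, -0.7, 0.8]
width: 21.4
```

```bash
python3 - <<'E'
from h import *
go(646.1,-121.3,79,-1.513)
s=ctrl.read_state();p=get_image("wrist");cv2.imwrite("pics/w13.png",p["color"])
E
```

```text
pos [ 650.3 -121.7   81.6] rot [-1.572 -0.002 -1.515] F [ 1.4 -0.7  0.8] w 21.4 t 25.25
turn y -0.02  shift x -0.01 y 0.05 z -0.08
```

View pics/w13.png

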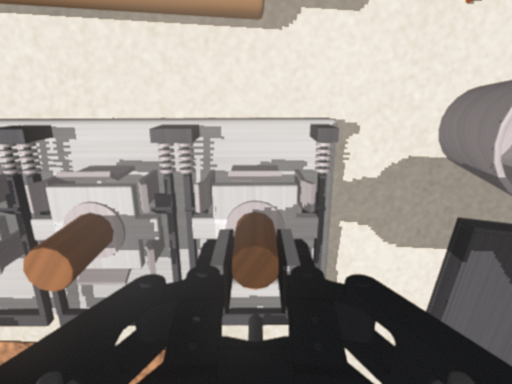

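Request:
step_arm --moves "0 -0.2 0 0 0 0 0;0 -0.3 0 0 0 0 0;0 -0.4 0 0 0 0 0;0 -0.4 0 0 0 0 0;0 -0.4 0 0 0 0 0;0 0 0 0 0 0 0"

```text
clock: 25.9
eef_pos: [652.1, -121.5, 170.2]
tool_rot: [-1.567, -0.003, -1.516]
force: [0.6, 0.7, -0.9]
width: 21.6
```

```bash
python3 - <<'E'
from h import *
go(580,-372,100,-1.57)
p=get_image("top");a=cv2.resize(p["color"],None,fx=4,fy=4,interpolation=cv2.INTER_CUBIC)
cv2.imwrite("pics/t14.png",a[640:1080,1150:1800])
E
```

```text
pos [ 652.1 -121.5  170.2] rot [-1.567 -0.003 -1.516] F [ 0.6  0.7 -0.9] w 21.6 t 25.9
turn y 0.45  shift x 5.01 y 1.40 z -1.45
```

View pics/t14.png

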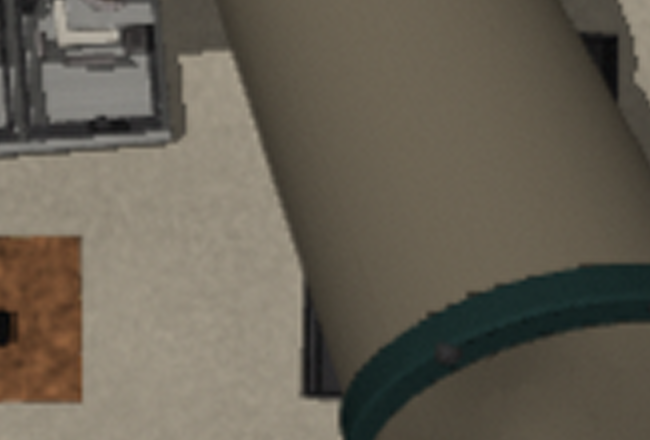

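```bash
python3 - <<'E'
from h import *
p=get_image("top")
a=cv2.imread("pics/top0.png")
print(back(p,[[366,166],[442,167],[441,262],[363,255]],20).round(0))
cv2.imwrite("pics/t0w.png",cv2.resize(a[155:275,350:455],None,fx=5,fy=5))
E
```

```text
[[ 636. -277.   20.]
 [ 629. -479.   20.]
 [ 380. -461.   20.]
 [ 402. -259.   20.]]
```

View pics/t0w.png

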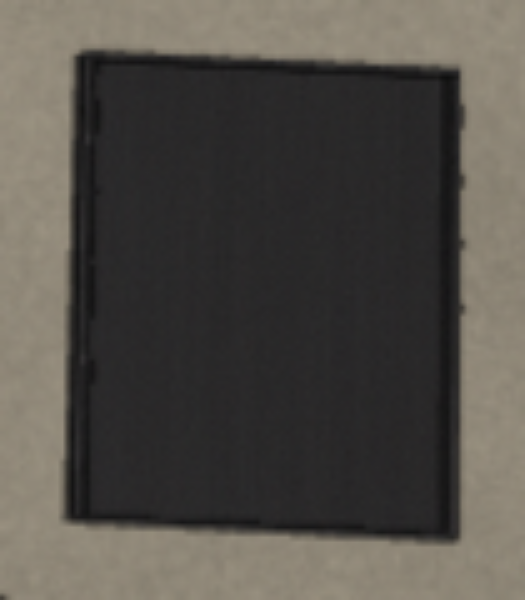

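Request:
step_arm --moves "0.3 0 -0.09 0 0.45 0 0;0.43 0 -0.12 0 0 0 0;0.43 0 -0.12 0 0 0 0;0.43 0 -0.12 0 0 0 0;0.43 0 -0.12 0 0 0 0;0.43 0 -0.12 0 0 0 0;0.43 0 -0.12 0 0 0 0;0.43 0 -0.12 0 0 0 0;0.43 0 -0.12 0 0 0 0;0.43 0 -0.12 0 0 0 0;0.43 0 -0.12 0 0 0 0;0.4 0 -0.12 0 0 0 0;0 0.4 0 0 0 0 0;0 0.4 0 0 0 0 0;0 0.4 0 0 0 0 0;0 0 0 0 0 0 0"

```text
clock: 27.6
eef_pos: [576.3, -371.8, 102.4]
tool_rot: [-1.582, 0.001, -1.572]
force: [0.0, 0.2, -0.5]
width: 21.6
```

```bash
python3 - <<'E'
from h import *
go(580,-372,39)
s=ctrl.read_state();p=get_image("wrist");cv2.imwrite("pics/w14.png",p["color"])
E
```

```text
pos [ 576.3 -371.8  102.4] rot [-1.582e+00  1.000e-03 -1.572e+00] F [ 0.   0.2 -0.5] w 21.6 t 27.6
turn y -0.00  shift x 0.00 y 1.27 z 0.07
```

View pics/w14.png

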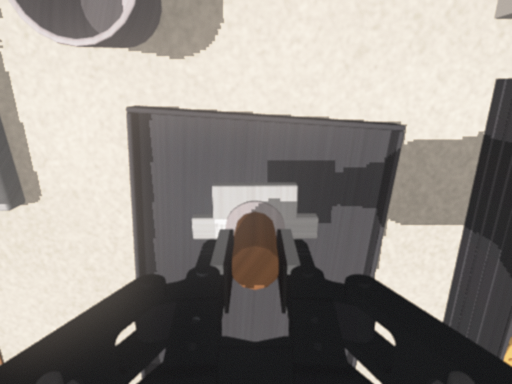

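Request:
step_arm --moves "0 0.4 0.15 0 0 0 0;0 0.4 0 0 0 0 0;0 0.3 0 0 0 0 0;0 0.1 0 0 0 0 0;0 0.04 0 0 0 0 0;0 0 0 0 0 0 0"

```text
clock: 28.25
eef_pos: [588.0, -372.4, 45.5]
tool_rot: [-1.573, -0.003, -1.57]
force: [-0.5, -0.1, -0.8]
width: 21.9
```

Request:
step_arm --moves "0 0.06 0 0 0 0 0;0 0.04 0 0 0 0 0;0 0 0 0 0 0 0;0 0 0 0 0 0 0"

```text
clock: 28.65
eef_pos: [588.1, -372.4, 40.9]
tool_rot: [-1.573, -0.003, -1.57]
force: [-0.6, -0.2, 5.7]
width: 21.6
```

Request:
step_arm --moves "0 0 0 0 0 0 0.5;0 0 0 0 0 0 0.5;0 0 0 0 0 0 0.5;0 0 0 0 0 0 0.5;0 -0.2 0 0 0 0 0.5;0 -0.4 0 0 0 0 0.5;0 -0.5 0 0 0 0 0.5;0 -0.5 0 0 0 0 0.5;0 -0.5 0 0 0 0 0.5;0 -0.3 0 0 0 0 0.5;0 0 0 0 0 0 0.5"

```text
clock: 29.75
eef_pos: [589.6, -372.5, 162.9]
tool_rot: [-1.569, -0.005, -1.57]
force: [0.7, 0.3, -0.1]
width: 42.8
```

```bash
python3 - <<'E'
from h import *
s=ctrl.read_state();p=get_image("wrist");cv2.imwrite("pics/w15.png",p["color"])
print([(np.round(d["position"],1).tolist(),round(d["conf"],2)) for d in nets.place_of(p,"old1")])
go(642,-26,135,-1.513)
E
```

```text
[([583.5, -372.8, 31.8], 0.9)]
pos [ 587.6 -371.7  159.5] rot [-1.574 -0.002 -1.569] F [ 0.1 -0.6 -0.4] w 42.4 t 29.85
turn y -0.47  shift x -6.84 y 0.49 z 1.48
```

View pics/w15.png

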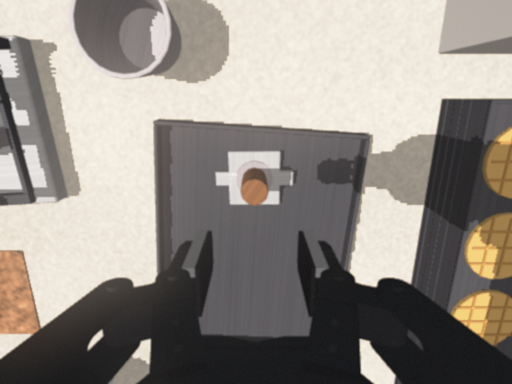

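Request:
step_arm --moves "-0.3 0 0.07 0 -0.47 0 0.5;-0.46 0 0.1 0 0 0 0.5;-0.46 0 0.1 0 0 0 0.5;-0.46 0 0.1 0 0 0 0.5;-0.46 0 0.1 0 0 0 0.5;-0.46 0 0.1 0 0 0 0.5;-0.46 0 0.1 0 0 0 0.5;-0.46 0 0.1 0 0 0 0.5;-0.46 0 0.1 0 0 0 0.5;-0.46 0 0.1 0 0 0 0.5;-0.46 0 0.1 0 0 0 0.5;-0.46 0 0.1 0 0 0 0.5;-0.46 0 0.1 0 0 0 0.5;-0.46 0 0.1 0 0 0 0.5;-0.46 0 0.1 0 0 0 0.5;0 0 0 0 0 0 0.5;0 0 0 0 0 0 0.5"

```text
clock: 31.55
eef_pos: [641.8, -29.7, 157.8]
tool_rot: [-1.576, -0.002, -1.509]
force: [-0.4, -0.5, 0.9]
width: 42.6
```

```bash
python3 - <<'E'
from h import *
go(642,-26,79)
s=ctrl.read_state();p=get_image("wrist");cv2.imwrite("pics/w16.png",p["color"])
print(proj(p,[[640.5,-25.5,98.5]],s))
E
```

```text
pos [641.8 -29.7 157.8] rot [-1.576 -0.002 -1.509] F [-0.4 -0.5  0.9] w 42.6 t 31.55
turn y -0.00  shift x -0.07 y 1.58 z 0.01
[[248.59463841 207.3078354 ]]
```

View pics/w16.png

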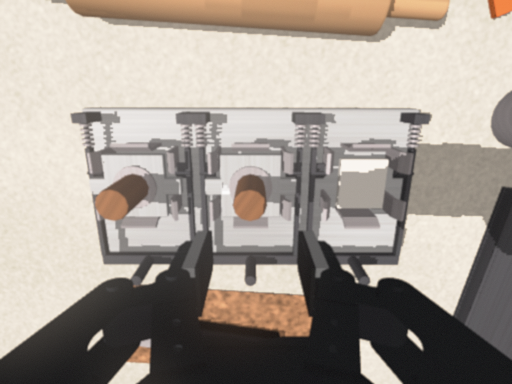

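Request:
step_arm --moves "-0.07 0.4 0 0 0 0 0.5;0 0.5 0 0 0 0 0.5;0 0.4 0 0 0 0 0.5;0 0.3 0 0 0 0 0.5;0 0 0 0 0 0 0.5;0 0 0 0 0 0 0;0 0 0 0 0 0 0;0 0 0 0 0 0 0;0 0 0 0 0 0 0;0 0 0 0 0 0 0;0 0 0 0 0 0 0"

```text
clock: 32.7
eef_pos: [642.8, -28.0, 79.5]
tool_rot: [-1.573, -0.002, -1.513]
force: [0.7, 0.5, 1.7]
width: 21.6
```

Request:
step_arm --moves "0 -0.2 0 0 0 0 0;0 -0.3 0 0 0 0 0;0 -0.4 0 0 0 0 0;0 -0.4 0 0 0 0 0;0 -0.5 0 0 0 0 0;0 0 0 0 0 0 0"

```text
clock: 33.3
eef_pos: [645.4, -27.4, 173.8]
tool_rot: [-1.566, -0.002, -1.513]
force: [0.9, 0.8, -1.5]
width: 21.8
```

```bash
python3 - <<'E'
from h import *
go(512,-372,100,-1.57)
E
```

```text
pos [645.4 -27.4 173.8] rot [-1.566 -0.002 -1.513] F [ 0.9  0.8 -1.5] w 21.8 t 33.3
turn y 0.47  shift x 6.89 y 1.48 z -2.67
```

Request:
step_arm --moves "0.3 0 -0.1 0 0.47 0 0;0.44 0 -0.17 0 0 0 0;0.44 0 -0.17 0 0 0 0;0.44 0 -0.17 0 0 0 0;0.44 0 -0.17 0 0 0 0;0.44 0 -0.17 0 0 0 0;0.44 0 -0.17 0 0 0 0;0.44 0 -0.17 0 0 0 0;0.44 0 -0.17 0 0 0 0;0.44 0 -0.17 0 0 0 0;0.44 0 -0.17 0 0 0 0;0.44 0 -0.17 0 0 0 0;0.44 0 -0.17 0 0 0 0;0.44 0 -0.17 0 0 0 0;0.44 0 -0.17 0 0 0 0;0.44 0 -0.17 0 0 0 0;0 0.4 0 0 0 0 0;0 0.4 0 0 0 0 0;0 0.4 0 0 0 0 0;0 0 0 0 0 0 0"

```text
clock: 35.3
eef_pos: [507.2, -372.9, 106.3]
tool_rot: [-1.581, 0.002, -1.572]
force: [-0.3, -0.1, -0.5]
width: 21.5
```

```bash
python3 - <<'E'
from h import *
go(512,-372,38)
s=ctrl.read_state();p=get_image("wrist");cv2.imwrite("pics/w17.png",p["color"])
E
```

```text
pos [ 507.2 -372.9  106.3] rot [-1.581  0.002 -1.572] F [-0.3 -0.1 -0.5] w 21.5 t 35.3
turn y -0.00  shift x -0.02 y 1.37 z 0.10
```

View pics/w17.png

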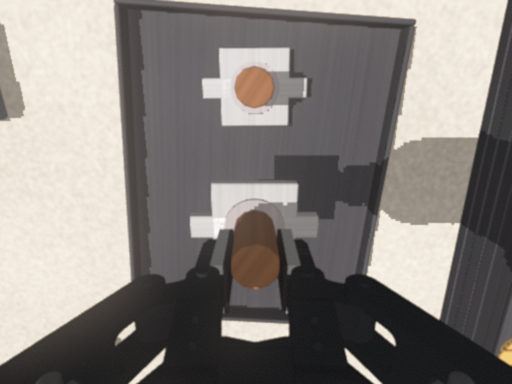

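Request:
step_arm --moves "0 0.4 0.02 0 0 0 0;0 0.4 0 0 0 0 0;0 0.3 0 0 0 0 0;0 0.15 0 0 0 0 0;0 0.08 0 0 0 0 0;0 0.06 0 0 0 0 0;0 0 0 0 0 0 0"

```text
clock: 36.05
eef_pos: [512.3, -373.6, 40.8]
tool_rot: [-1.573, -0.002, -1.57]
force: [0.3, 0.8, -1.7]
width: 21.6
```

Request:
step_arm --moves "0 0.04 0 0 0 0 0;0 0.04 0 0 0 0 0;0 0 0 0 0 0 0"

```text
clock: 36.35
eef_pos: [512.7, -373.6, 38.2]
tool_rot: [-1.573, -0.003, -1.569]
force: [-1.6, 2.6, 7.3]
width: 21.7
```

Contact at 7 N, so I'll release it.

Request:
step_arm --moves "0 0 0 0 0 0 0.5;0 0 0 0 0 0 0.5;0 0 0 0 0 0 0.5;0 0 0 0 0 0 0.5;0 -0.2 0 0 0 0 0.5;0 -0.4 0 0 0 0 0.5;0 -0.5 0 0 0 0 0.5;0 -0.5 0 0 0 0 0.5;0 -0.5 0 0 0 0 0.5;0 -0.3 0 0 0 0 0.5;0 0 0 0 0 0 0.5"

```text
clock: 37.45
eef_pos: [513.8, -374.0, 159.2]
tool_rot: [-1.57, -0.005, -1.57]
force: [0.4, 0.7, 0.5]
width: 42.4
```

```bash
python3 - <<'E'
from h import *
go(636.5,69,160,-1.513)
E
```

```text
pos [ 513.8 -374.   159.2] rot [-1.57  -0.005 -1.57 ] F [0.4 0.7 0.5] w 42.4 t 37.45
turn y -0.47  shift x -8.70 y -0.02 z 2.96
```

Request:
step_arm --moves "-0.3 -0.02 0.1 0 -0.47 0 0.5;-0.47 0 0.16 0 0 0 0.5;-0.47 0 0.16 0 0 0 0.5;-0.47 0 0.16 0 0 0 0.5;-0.47 0 0.16 0 0 0 0.5;-0.47 0 0.16 0 0 0 0.5;-0.47 0 0.16 0 0 0 0.5;-0.47 0 0.16 0 0 0 0.5;-0.47 0 0.16 0 0 0 0.5;-0.47 0 0.16 0 0 0 0.5;-0.47 0 0.16 0 0 0 0.5;-0.47 0 0.16 0 0 0 0.5;-0.47 0 0.16 0 0 0 0.5;-0.47 0 0.16 0 0 0 0.5;-0.47 0 0.16 0 0 0 0.5;-0.47 0 0.16 0 0 0 0.5;-0.47 0 0.16 0 0 0 0.5;-0.47 0 0.16 0 0 0 0.5;-0.4 0 0.14 0 0 0 0.5;0 0 0 0 0 0 0.5"

```text
clock: 39.45
eef_pos: [634.7, 75.2, 154.6]
tool_rot: [-1.576, 0.002, -1.504]
force: [-0.7, 0.8, -1.4]
width: 42.7
```

```bash
python3 - <<'E'
from h import *
go(636.5,69,79)
s=ctrl.read_state();p=get_image("wrist");cv2.imwrite("pics/w18.png",p["color"])
print(proj(p,[[634.9,70.3,98.5]],s))
E
```

```text
pos [634.7  75.2 154.6] rot [-1.576  0.002 -1.504] F [-0.7  0.8 -1.4] w 42.7 t 39.45
turn y -0.00  shift x 0.13 y 1.51 z 0.03
[[262.21335311 207.67732923]]
```

View pics/w18.png

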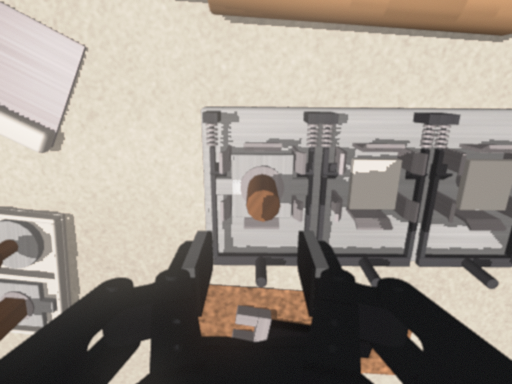

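Request:
step_arm --moves "0.09 0.4 0.02 0 0.07 0 0.5;0 0.5 0 0 0 0 0.5;0 0.4 0 0 0 0 0.5;0 0.24 0 0 0 0 0.5;0 0 0 0 0 0 0.5;0 0 0 0 0 0 0;0 0 0 0 0 0 0;0 0 0 0 0 0 0;0 0 0 0 0 0 0;0 0 0 0 0 0 0;0 0 0 0 0 0 0"

```text
clock: 40.6
eef_pos: [637.5, 65.2, 79.9]
tool_rot: [-1.572, -0.001, -1.521]
force: [-0.6, 3.2, 1.9]
width: 21.9
```

Request:
step_arm --moves "0 -0.2 0 0 0 0 0;0 -0.3 0 0 0 0 0;0 -0.4 0 0 0 0 0;0 -0.4 0 0 0 0 0;0 -0.5 0 0 0 0 0;0 0 0 0 0 0 0"

```text
clock: 41.2
eef_pos: [639.9, 63.6, 173.9]
tool_rot: [-1.566, -0.003, -1.523]
force: [1.1, 0.1, -0.2]
width: 22.2
```

```bash
python3 - <<'E'
from h import *
go(440,-372,160,-1.57)
s=ctrl.read_state();p=get_image("wrist");cv2.imwrite("pics/w19.png",p["color"])
E
```

```text
pos [639.9  63.6 173.9] rot [-1.566 -0.003 -1.523] F [ 1.1  0.1 -0.2] w 22.2 t 41.2
turn y 0.39  shift x 8.71 y 0.28 z -4.01
```

View pics/w19.png

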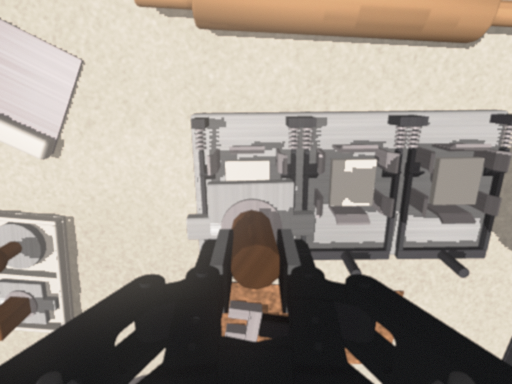

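Request:
step_arm --moves "0.3 0 -0.12 0 0.39 0 0;0.45 0 -0.21 0 0 0 0;0.45 0 -0.21 0 0 0 0;0.45 0 -0.21 0 0 0 0;0.45 0 -0.21 0 0 0 0;0.45 0 -0.21 0 0 0 0;0.45 0 -0.21 0 0 0 0;0.45 0 -0.21 0 0 0 0;0.45 0 -0.21 0 0 0 0;0.45 0 -0.21 0 0 0 0;0.45 0 -0.21 0 0 0 0;0.45 0 -0.21 0 0 0 0;0.45 0 -0.21 0 0 0 0;0.45 0 -0.21 0 0 0 0;0.45 0 -0.21 0 0 0 0;0.45 0 -0.21 0 0 0 0;0.45 0 -0.21 0 0 0 0;0.45 0 -0.21 0 0 0 0;0.45 0 -0.21 0 0 0 0;0.3 0 -0.1 0 0 0 0"

```text
clock: 43.25
eef_pos: [435.2, -373.8, 169.6]
tool_rot: [-1.578, -0.002, -1.573]
force: [0.3, -0.3, -1.7]
width: 21.9
```

```bash
python3 - <<'E'
from h import *
go(440,-372,100)
s=ctrl.read_state();p=get_image("wrist");cv2.imwrite("pics/w20.png",p["color"])
E
```

```text
pos [ 435.2 -373.8  169.6] rot [-1.578 -0.002 -1.573] F [ 0.3 -0.3 -1.7] w 21.9 t 43.25
turn y -0.00  shift x -0.04 y 1.39 z 0.10
```

View pics/w20.png

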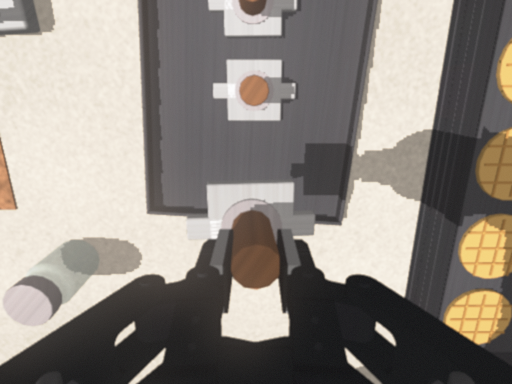

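```bash
python3 - <<'E'
from h import *
s=ctrl.read_state();p=get_image("wrist")
print(back(p,[[150,210],[340,221],[250,217]],20,s).round(0)); print(back(p,[[254,120]],12,s).round(0))
go(440,-372,40)
E
```

```text
[[ 397. -271.   20.]
 [ 384. -464.   20.]
 [ 389. -372.   20.]]
[[ 485. -376.   12.]]
pos [ 436.2 -374.3  169.9] rot [-1.576 -0.003 -1.574] F [ 0.4 -0.2 -1.8] w 22.2 t 43.35
turn y -0.00  shift x -0.05 y 2.60 z 0.08
```

Request:
step_arm --moves "0 0.4 0.05 0 0 0 0;0 0.5 0 0 0 0 0;0 0.5 0 0 0 0 0;0 0.5 0 0 0 0 0;0 0.3 0 0 0 0 0;0 0.2 0 0 0 0 0;0 0.1 0 0 0 0 0;0 0.06 0 0 0 0 0;0 0 0 0 0 0 0"

```text
clock: 44.25
eef_pos: [441.5, -371.7, 43.1]
tool_rot: [-1.573, -0.003, -1.568]
force: [-0.3, -0.1, -0.8]
width: 21.4
```

Request:
step_arm --moves "0 0.05 0 0 0 0 0;0 0.04 0 0 0 0 0;0 0.02 0 0 0 0 0;0 0 0 0 0 0 0"

```text
clock: 44.65
eef_pos: [442.0, -371.6, 38.9]
tool_rot: [-1.572, -0.003, -1.568]
force: [-1.9, 3.1, 11.0]
width: 22.2
```

Request:
step_arm --moves "0 0 0 0 0 0 0.5;0 0 0 0 0 0 0.5;0 0 0 0 0 0 0.5;0 0 0 0 0 0 0.5;0 -0.2 0 0 0 0 0.5;0 -0.4 0 0 0 0 0.5;0 -0.5 0 0 0 0 0.5;0 -0.5 0 0 0 0 0.5;0 -0.5 0 0 0 0 0.5;0 -0.3 0 0 0 0 0.5;0 0 0 0 0 0 0.5"

```text
clock: 45.75
eef_pos: [442.9, -372.3, 160.1]
tool_rot: [-1.57, -0.005, -1.568]
force: [0.2, -0.4, -0.0]
width: 42.6
```

```bash
python3 - <<'E'
from h import *
go(500,340,200)
s=ctrl.read_state();print(s["qpos"].round(2));p=get_image("wrist");cv2.imwrite("pics/w21.png",p["color"])
E
```

```text
pos [ 442.9 -372.3  160.1] rot [-1.57  -0.005 -1.568] F [ 0.2 -0.4 -0. ] w 42.6 t 45.75
turn y -0.00  shift x -14.24 y -0.80 z 1.18
[ 0.84  0.63 -0.3   1.79  0.26  0.76 -1.16]
```

View pics/w21.png

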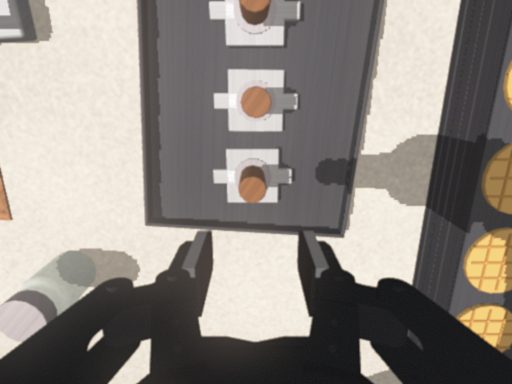

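Request:
step_arm --moves "-0.3 -0.04 0.04 0 0 0 0.5;-0.48 -0.04 0.04 0 0 0 0.5;-0.48 -0.04 0.04 0 0 0 0.5;-0.48 -0.04 0.04 0 0 0 0.5;-0.48 -0.04 0.04 0 0 0 0.5;-0.48 -0.04 0.04 0 0 0 0.5;-0.48 -0.04 0.04 0 0 0 0.5;-0.48 -0.04 0.04 0 0 0 0.5;-0.48 -0.04 0.04 0 0 0 0.5;-0.48 -0.04 0.04 0 0 0 0.5;-0.48 -0.04 0.04 0 0 0 0.5;-0.48 -0.04 0.04 0 0 0 0.5;-0.48 -0.04 0.04 0 0 0 0.5;-0.48 -0.04 0.04 0 0 0 0.5;-0.48 -0.04 0.04 0 0 0 0.5;-0.48 -0.04 0.04 0 0 0 0.5;-0.48 -0.04 0.04 0 0 0 0.5;-0.48 -0.04 0.04 0 0 0 0.5;-0.48 -0.04 0.04 0 0 0 0.5;-0.48 -0.04 0.04 0 0 0 0.5"

```text
clock: 47.8
eef_pos: [478.7, 101.6, 195.2]
tool_rot: [-1.577, -0.002, -1.567]
force: [0.8, 0.6, 0.1]
width: 42.6
```

Request:
step_arm --moves "-0.48 0 0.04 0 0 0 0.5;-0.48 0 0.04 0 0 0 0.5;-0.48 0 0.04 0 0 0 0.5;-0.48 0 0.04 0 0 0 0.5;-0.48 0 0.04 0 0 0 0.5;-0.48 0 0.04 0 0 0 0.5;-0.48 0 0.04 0 0 0 0.5;-0.48 0 0.04 0 0 0 0.5;-0.48 0 0.04 0 0 0 0.5;-0.48 0 0.04 0 0 0 0.5;0 0 0 0 0 0 0.5;0 0 0 0 0 0 0.5"

```text
clock: 49.0
eef_pos: [498.0, 340.1, 194.3]
tool_rot: [-1.576, -0.004, -1.566]
force: [0.6, 0.5, -0.2]
width: 42.7
```

```bash
python3 - <<'E'
from h import *
s=ctrl.read_state();print(s["qpos"].round(2));p=get_image("wrist");cv2.imwrite("pics/w22.png",p["color"])
go(474,324,150,-1.513)
print([(np.round(d["position"],1).tolist(),round(d["conf"],2)) for d in nets.place_of(p,"new1")])
E
```

```text
[-0.46  0.62 -0.29  1.68  0.22  0.88 -2.41]
pos [498.6 339.1 194.5] rot [-1.576 -0.004 -1.568] F [ 0.4 -0.8  0.2] w 43.0 t 49.05
turn y -0.46  shift x 0.27 y 0.89 z -0.51
[([473.0, 324.7, 32.3], 0.84), ([545.5, 403.4, 32.4], 0.81), ([475.5, 409.1, 34.6], 0.57)]
```

View pics/w22.png

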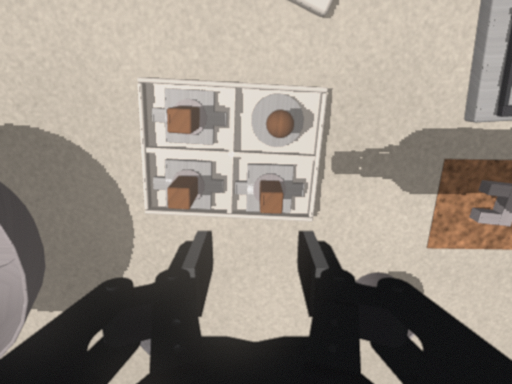

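```bash
python3 - <<'E'
from h import *
a=cv2.imread("pics/w22.png");cv2.imwrite("pics/w22z.png",cv2.resize(a[70:225,130:335],None,fx=3.8,fy=3.8,interpolation=cv2.INTER_CUBIC))
E
```

```text
(no output)
```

View pics/w22z.png

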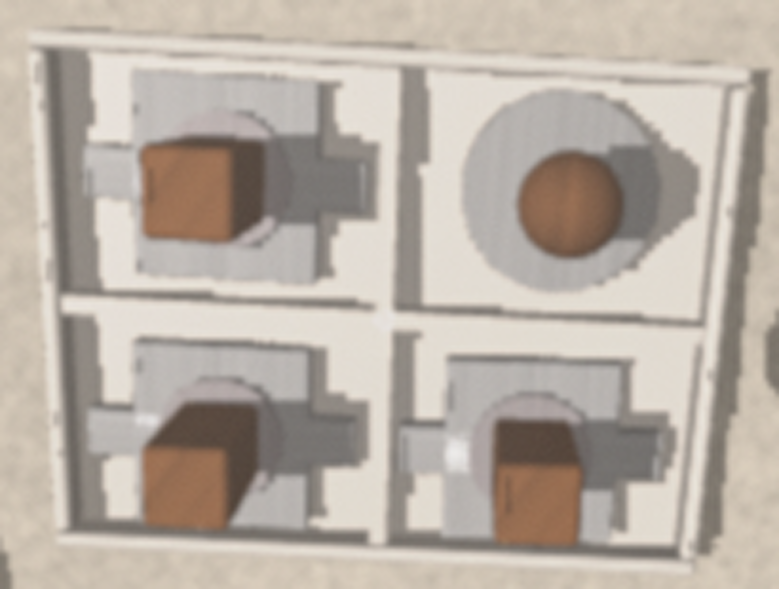

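```bash
python3 - <<'E'
from h import *
s=ctrl.read_state();p=get_image("wrist")
c=lambda u:(np.array(u,float)+.5)/3.8-.5+[130,70]
print(back(p,c([[538,503],[186,487],[187,191]]),58,s).round(1))
go(473.5,324.5,110,-1.61)
E
```

```text
[[474.3 322.4  58. ]
 [478.5 410.4  58. ]
 [551.  405.2  58. ]]
pos [499.5 338.4 195. ] rot [-1.575 -0.004 -1.569] F [0.2 0.2 0. ] w 42.7 t 49.15
turn y 0.34  shift x 0.30 y 1.70 z -0.51
```

Request:
step_arm --moves "0 0 0 0 0.34 0 0.5;0.16 0.2 -0.25 0 0 0 0.5;0.16 0.4 -0.25 0 0 0 0.5;0 0.4 0 0 0 0 0.5;0 0.4 0 0 0 0 0.5;0 0.4 0 0 0 0 0.5;0 0 0 0 0 0 0.5;0 0 0 0 0 0 0.5"

```text
clock: 49.95
eef_pos: [474.1, 324.0, 105.9]
tool_rot: [-1.574, -0.003, -1.61]
force: [-0.2, 0.3, 0.1]
width: 42.6
```

```bash
python3 - <<'E'
from h import *
s=ctrl.read_state();p=get_image("wrist");cv2.imwrite("pics/w23.png",p["color"])
go(474,323.5,40)
print(proj(p,[[474,323.5,58]],s))
E
```

```text
pos [474.5 324.5 106.5] rot [-1.573 -0.002 -1.61 ] F [0.1 0.  0.3] w 42.9 t 50.0
turn y -0.00  shift x 0.02 y 1.33 z -0.01
[[255.54255095 212.14918358]]
```

View pics/w23.png

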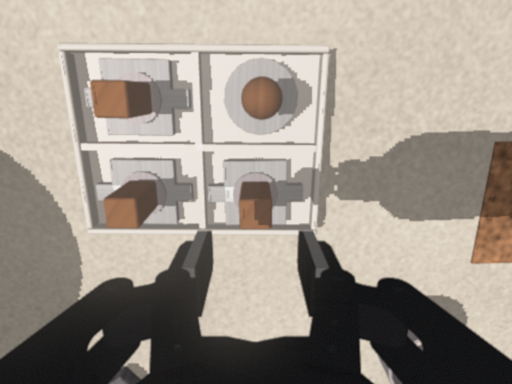

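Request:
step_arm --moves "0 0.4 0 0 0 0 0.5;0 0.4 0 0 0 0 0.5;0 0.3 0 0 0 0 0.5;0 0.24 0 0 0 0 0.5;0 0 0 0 0 0 0.5;0 0 0 0 0 0 0;0 0 0 0 0 0 0;0 0 0 0 0 0 0;0 0 0 0 0 0 0;0 0 0 0 0 0 0;0 0 0 0 0 0 0"

```text
clock: 51.1
eef_pos: [474.3, 325.0, 39.5]
tool_rot: [-1.572, -0.001, -1.609]
force: [-0.4, 0.1, 6.4]
width: 20.7
```

Request:
step_arm --moves "0 -0.2 0 0 0 0 0;0 -0.4 0 0 0 0 0;0 -0.5 0 0 0 0 0;0 -0.5 0 0 0 0 0;0 -0.5 0 0 0 0 0;0 -0.5 0 0 0 0 0;0 0 0 0 0 0 0;0 0 0 0 0 0 0"

```text
clock: 51.9
eef_pos: [474.1, 324.6, 169.1]
tool_rot: [-1.573, -0.002, -1.609]
force: [0.4, -0.8, -1.3]
width: 20.3
```

```bash
python3 - <<'E'
from h import *
s=ctrl.read_state();p=get_image("wrist");cv2.imwrite("pics/w24.png",p["color"])
go(635.5,70,150,-1.513)
E
```

```text
pos [473.6 324.2 168.2] rot [-1.575 -0.003 -1.609] F [-0.3 -0.1 -1.6] w 20.9 t 51.95
turn y -0.80  shift x 5.26 y 0.36 z 2.94
```

View pics/w24.png

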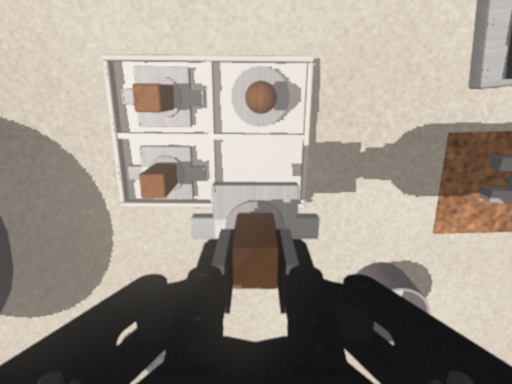

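```bash
cat >> h.py <<'E'
def held(p,s,uv,dz):
    X=back(p,uv,s["eef_pos"][2]+dz,s)-s["eef_pos"];t=s["tool_rot"][2]
    return np.c_[X[:,:2]@[np.cos(t),np.sin(t)],X[:,:2]@[-np.sin(t),np.cos(t)]].round(1)
E
python3 - <<'E'
from h import *
s=ctrl.read_state();p=get_image("wrist")
a=p["color"];cv2.imwrite("pics/w24z.png",cv2.resize(a[170:300,180:330],None,fx=5,fy=5,interpolation=cv2.INTER_CUBIC)[:600])
print(held(p,s,[[213,183],[298,183],[192,214],[318,214],[192,238],[318,238]],-27.5))
E
```

```text
[[-23.9  25.7]
 [ 24.5  25.7]
 [-36.9   6.8]
 [ 37.1   6.8]
 [-37.8  -8.7]
 [ 38.   -8.8]]
```

View pics/w24z.png

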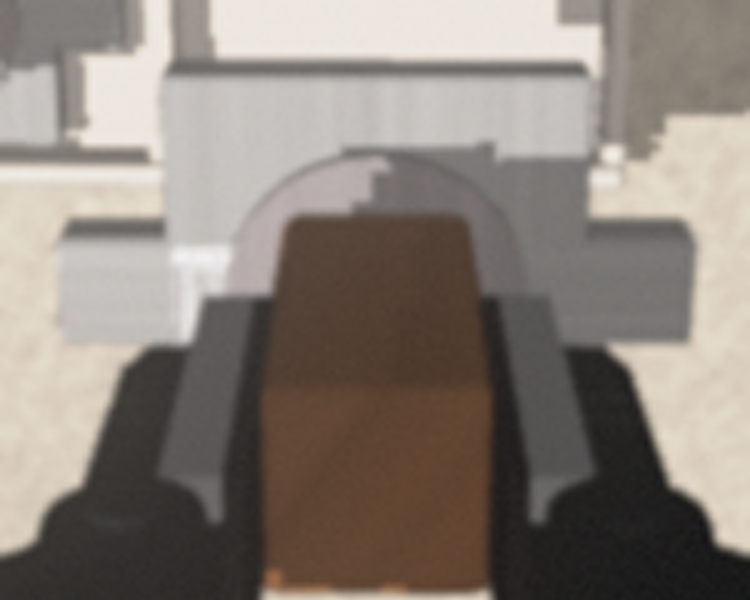

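Request:
step_arm --moves "0 0 0 0 -0.8 0 0;0.3 0 0.17 0 0 0 0;0.45 0 0.26 0 0 0 0;0.45 0 0.26 0 0 0 0;0.45 0 0.26 0 0 0 0;0.45 0 0.26 0 0 0 0;0.45 0 0.26 0 0 0 0;0.45 0 0.26 0 0 0 0;0.45 0 0.26 0 0 0 0;0.45 0 0.26 0 0 0 0;0.45 0 0.26 0 0 0 0;0.45 0 0.26 0 0 0 0;0.45 0 0.21 0 0 0 0;0 0 0 0 0 0 0;0 0 0 0 0 0 0;0 0 0 0 0 0 0;0 0 0 0 0 0 0"

```text
clock: 53.7
eef_pos: [637.3, 72.9, 168.4]
tool_rot: [-1.575, -0.001, -1.511]
force: [0.0, 0.2, -0.9]
width: 20.5
```

```bash
python3 - <<'E'
from h import *
s=ctrl.read_state();p=get_image("wrist");cv2.imwrite("pics/w25.png",p["color"])
go(637.2,70.2,130,-1.513)
print(s["qd"].round(3))
E
```

```text
pos [637.4  72.8 168.5] rot [-1.575e+00 -1.000e-03 -1.511e+00] F [-0.1  0.1 -1. ] w 20.4 t 53.75
turn y 0.02  shift x 0.05 y 0.77 z -0.01
[-0.001 -0.006  0.003 -0.004  0.001  0.002  0.003]
```

View pics/w25.png

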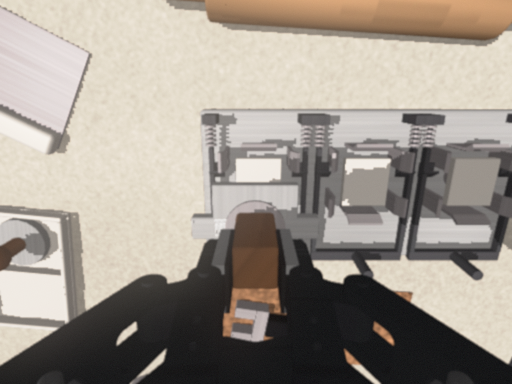

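```bash
python3 - <<'E'
from h import *
s=ctrl.read_state();p=get_image("wrist")
C=np.array([640.5,-25.5]);x=np.array([np.cos(.058),np.sin(.058)]);y=np.array([-x[1],x[0]])
im=cv2.resize(p["color"],None,fx=3,fy=3,interpolation=cv2.INTER_CUBIC)
def poly(c,hx,hy,z,col):
    P=np.array([[*(c+a*hx*x+b*hy*y),z] for a,b in((1,1),(1,-1),(-1,-1),(-1,1))])
    u=(proj(p,P,s)+.5)*3-.5;cv2.polylines(im,[u.round().astype(int)],True,col,1)
for k in(1,0,-1):
    c=C+96*k*y
    poly(c,29,27,48,(0,0,255)); poly(c,27,25,45.5,(0,255,0))
poly(C,75,150,20,(255,0,0))
cv2.imwrite("pics/w26.png",im[300:880,560:1360])
E
```

```text
(no output)
```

View pics/w26.png

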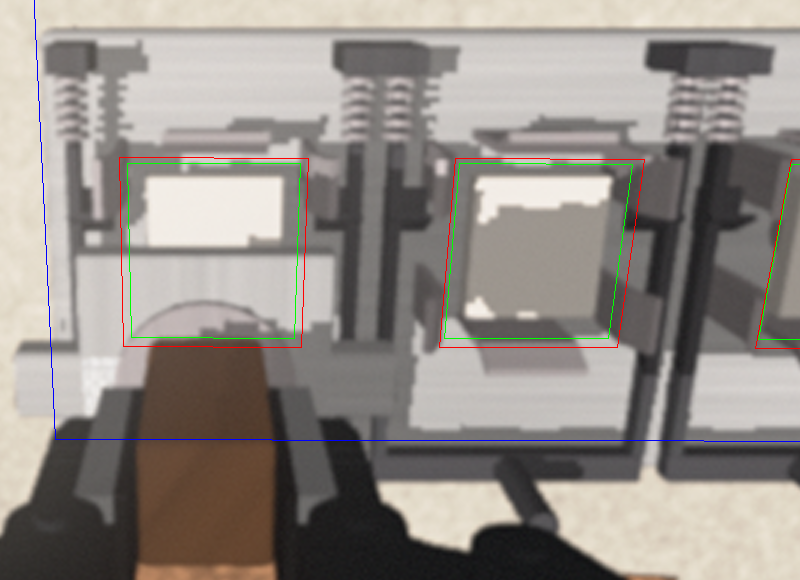

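Request:
step_arm --moves "0.05 0.3 0.01 0 0 0 0;0 0.4 0 0 0 0 0;0 0.4 0 0 0 0 0;0 0.4 0 0 0 0 0;0 0 0 0 0 0 0;0 0 0 0 0 0 0;0 0 0 0 0 0 0;0 0 0 0 0 0 0"

```text
clock: 54.6
eef_pos: [639.3, 68.9, 94.9]
tool_rot: [-1.572, -0.002, -1.513]
force: [-0.4, 0.3, -1.0]
width: 20.8
```

```bash
python3 - <<'E'
from h import *
s=ctrl.read_state();p=get_image("wrist");cv2.imwrite("pics/w27.png",cv2.resize(p["color"],None,fx=1.5,fy=1.5))
go(638,70.2,82,-1.513)
q=get_image("scene");cv2.imwrite("pics/s27.png",cv2.resize(q["color"],None,fx=4,fy=4,interpolation=cv2.INTER_CUBIC)[550:1000,750:1300])
E
```

```text
pos [639.2  68.8  94.8] rot [-1.572 -0.002 -1.513] F [-0.  -0.3 -1.4] w 20.5 t 54.65
turn y -0.00  shift x -0.03 y 0.26 z -0.02
```

View pics/w27.png

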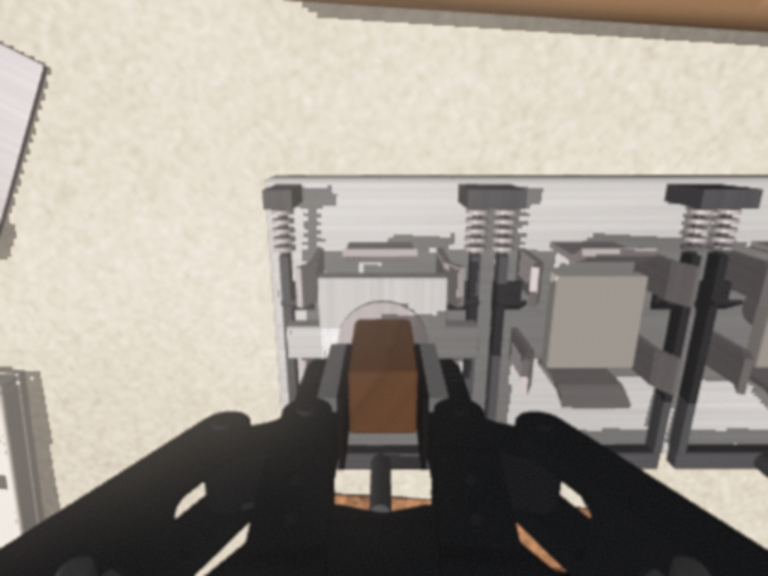

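View pics/s27.png

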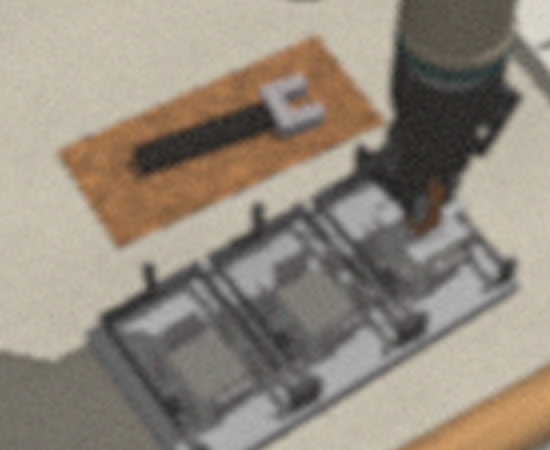

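Request:
step_arm --moves "-0.03 0.1 -0.01 0 0 0 0;0 0.1 0 0 0 0 0;0 0.06 0 0 0 0 0;0 0.06 0 0 0 0 0;0 0 0 0 0 0 0;0 0 0 0 0 0 0"

```text
clock: 55.3
eef_pos: [637.7, 70.2, 77.8]
tool_rot: [-1.574, -0.002, -1.513]
force: [-0.8, -0.0, 0.4]
width: 20.6
```

Request:
step_arm --moves "0 0.06 0 0 0 0 0;0 0 0 0 0 0 0;0 0 0 0 0 0 0"

```text
clock: 55.6
eef_pos: [638.0, 70.2, 74.9]
tool_rot: [-1.574, -0.002, -1.513]
force: [-0.4, -0.9, 2.6]
width: 20.8
```

Request:
step_arm --moves "0 0 0 0 0 0 0.4;0 0 0 0 0 0 0.4;0 0 0 0 0 0 0.4;0 -0.1 0 0 0 0 0.4;0 -0.1 0 0 0 0 0.4;0 0 0 0 0 0 0.4;0 0 0 0 0 0 0.4"

```text
clock: 56.3
eef_pos: [638.1, 70.2, 85.1]
tool_rot: [-1.573, -0.002, -1.513]
force: [-0.1, -0.8, -0.5]
width: 34.3
```

```bash
python3 - <<'E'
from h import *
s=ctrl.read_state();p=get_image("wrist");cv2.imwrite("pics/w28.png",cv2.resize(p["color"],None,fx=1.5,fy=1.5))
go(638,70.2,88,-1.513)
q=get_image("scene");cv2.imwrite("pics/s28.png",cv2.resize(q["color"],None,fx=4,fy=4,interpolation=cv2.INTER_CUBIC)[550:1000,750:1300])
E
```

```text
pos [637.9  70.1  84.9] rot [-1.574 -0.002 -1.513] F [-0.8  0.3 -0.3] w 34.0 t 56.35
turn y -0.00  shift x -0.00 y -0.06 z 0.00
```

View pics/w28.png

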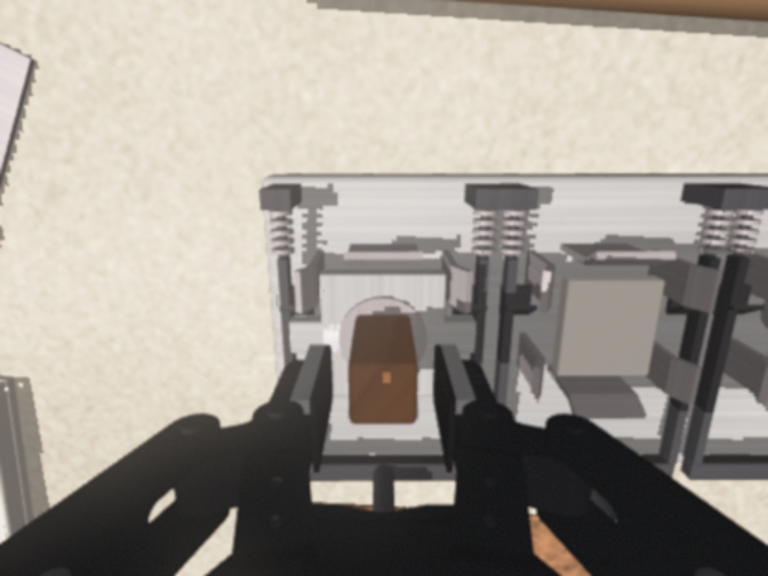

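Request:
step_arm --moves "0 -0.06 0 0 0 0 0.4;0 0 0 0 0 0 0;0 0 0 0 0 0 0;0 0 0 0 0 0 0;0 0 0 0 0 0 0;0 0 0 0 0 0 0"

```text
clock: 57.0
eef_pos: [638.1, 70.2, 87.8]
tool_rot: [-1.573, -0.002, -1.513]
force: [-0.6, 0.1, 0.9]
width: 19.9
```

Request:
step_arm --moves "0 0.1 0 0 0 0 0;0 0.1 0 0 0 0 0;0 0.1 0 0 0 0 0;0 0.1 0 0 0 0 0;0 0 0 0 0 0 0;0 0 0 0 0 0 0"

```text
clock: 57.6
eef_pos: [636.9, 70.1, 67.1]
tool_rot: [-1.576, -0.002, -1.513]
force: [-1.3, 0.8, 0.7]
width: 20.3
```

```bash
python3 - <<'E'
from h import *
s=ctrl.read_state();p=get_image("wrist");cv2.imwrite("pics/w29.png",cv2.resize(p["color"],None,fx=1.5,fy=1.5))
q=get_image("scene");cv2.imwrite("pics/s29.png",cv2.resize(q["color"],None,fx=4,fy=4,interpolation=cv2.INTER_CUBIC)[550:1000,750:1300])
E
```

```text
(no output)
```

View pics/w29.png

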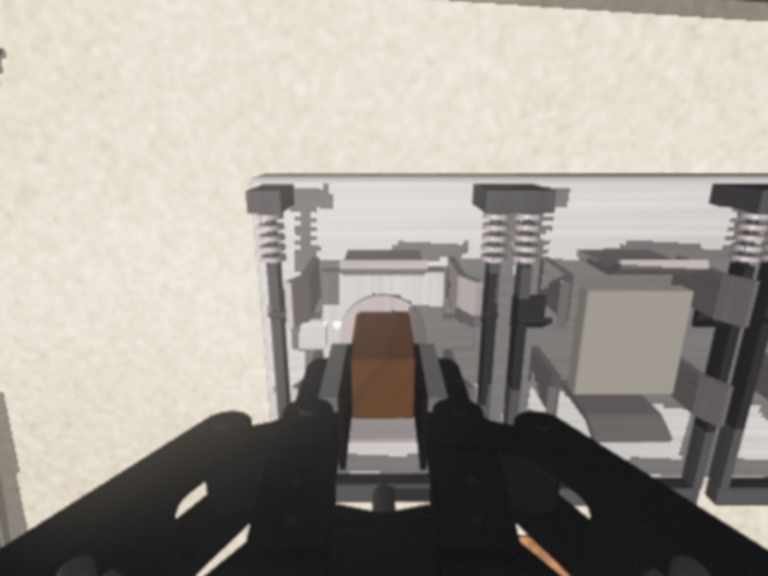

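Request:
step_arm --moves "0 0.06 0 0 0 0 0;0 0.04 0 0 0 0 0;0 0 0 0 0 0 0;0 0 0 0 0 0 0"

```text
clock: 58.1
eef_pos: [637.8, 70.1, 63.0]
tool_rot: [-1.574, -0.002, -1.513]
force: [-3.3, 0.1, 4.2]
width: 20.4
```

Request:
step_arm --moves "0 0.05 0 0 0 0 0;0 0.03 0 0 0 0 0;0 0 0 0 0 0 0;0 0 0 0 0 0 0"

```text
clock: 58.5
eef_pos: [637.7, 70.1, 62.8]
tool_rot: [-1.573, -0.003, -1.513]
force: [-10.3, -1.5, 30.0]
width: 20.1
```

Request:
step_arm --moves "0 -0.06 0 0 0 0 0;0 0 0 0 0 0 0.4;0 0 0 0 0 0 0.4;0 0 0 0 0 0 0.4;0 0 0 0 0 0 0.4;0 -0.3 0 0 0 0 0.4;0 -0.4 0 0 0 0 0.4;0 -0.5 0 0 0 0 0.4;0 -0.5 0 0 0 0 0.4;0 -0.4 0 0 0 0 0.4;0 0 0 0 0 0 0.4;0 0 0 0 0 0 0.4"

```text
clock: 59.7
eef_pos: [638.3, 70.3, 167.4]
tool_rot: [-1.573, -0.002, -1.513]
force: [-0.5, -0.1, -0.8]
width: 34.1
```

```bash
python3 - <<'E'
from h import *
s=ctrl.read_state();p=get_image("wrist");cv2.imwrite("pics/w30.png",cv2.resize(p["color"],None,fx=1.5,fy=1.5))
print([(np.round(d["position"],1).tolist(),round(d["conf"],2)) for d in nets.place_of(p,"new1")])
q=get_image("scene");cv2.imwrite("pics/s30.png",cv2.resize(q["color"],None,fx=4,fy=4,interpolation=cv2.INTER_CUBIC)[550:1000,750:1300])
print([(np.round(d["position"],1).tolist(),round(d["conf"],2)) for d in nets.place_of(q,"new1")])
go(478,410,170,-1.61)
E
```

```text
[([634.1, 72.1, 52.3], 0.92)]
[([547.6, 406.1, 29.6], 0.63), ([636.2, 73.5, 48.3], 0.61), ([472.0, 409.6, 33.5], 0.53)]
pos [637.3  70.2 165.6] rot [-1.576 -0.002 -1.513] F [ 0.9 -0.4  0.2] w 34.0 t 59.9
turn y 0.81  shift x -6.67 y -0.09 z -3.45
```

View pics/w30.png

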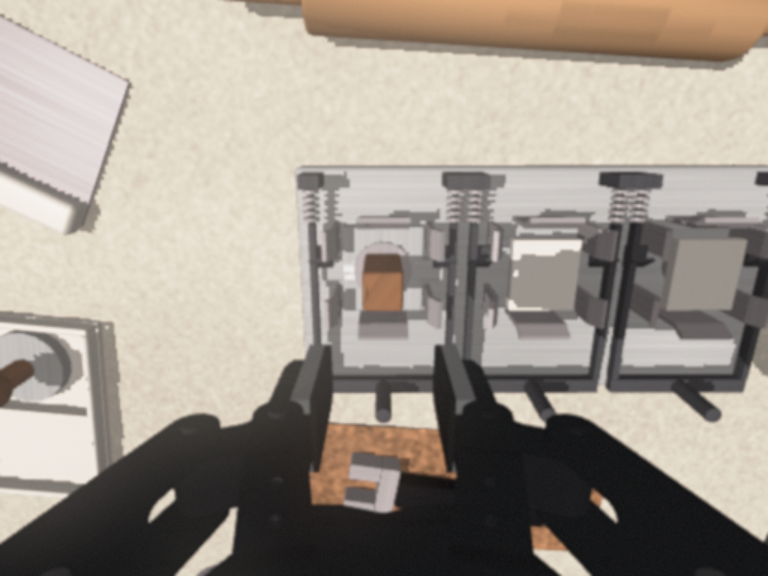

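Request:
step_arm --moves "0 0 0 0 0.81 0 0.5;-0.3 -0.05 -0.15 0 0 0 0.5;-0.46 -0.05 -0.24 0 0 0 0.5;-0.46 0 -0.24 0 0 0 0.5;-0.46 0 -0.24 0 0 0 0.5;-0.46 0 -0.24 0 0 0 0.5;-0.46 0 -0.24 0 0 0 0.5;-0.46 0 -0.24 0 0 0 0.5;-0.46 0 -0.24 0 0 0 0.5;-0.46 0 -0.24 0 0 0 0.5;-0.46 0 -0.24 0 0 0 0.5;-0.46 0 -0.24 0 0 0 0.5;-0.46 0 -0.24 0 0 0 0.5;-0.46 0 -0.24 0 0 0 0.5;-0.4 0 -0.21 0 0 0 0.5;0 0.4 0 0 0 0 0.5;0 0.4 0 0 0 0 0.5;0 0.3 0 0 0 0 0.5;0 0 0 0 0 0 0.5;0 0 0 0 0 0 0.5"

```text
clock: 61.9
eef_pos: [488.0, 387.7, 116.4]
tool_rot: [-1.574, -0.002, -1.609]
force: [-0.3, -0.1, -0.5]
width: 42.7
```

```bash
python3 - <<'E'
from h import *
s=ctrl.read_state();p=get_image("wrist");cv2.imwrite("pics/w31.png",p["color"])
print(proj(p,[[477.5,410,58]],s),s["qpos"].round(2))
print([(np.round(d["position"],1).tolist(),round(d["conf"],2)) for d in nets.place_of(p,"new1")])
go(477.5,410,40)
E
```

```text
[[223.55484079 221.63074148]] [-0.56  0.74 -0.25  1.69  0.25  0.75 -2.55]
[([477.9, 414.5, 33.3], 0.66)]
pos [488.8 388.  117.4] rot [-1.573e+00 -1.000e-03 -1.610e+00] F [ 0.5 -1.  -0.1] w 42.9 t 62.0
turn y -0.00  shift x -0.43 y 1.55 z -0.24
```

View pics/w31.png

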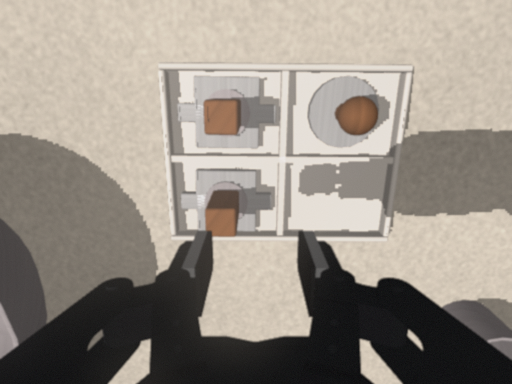

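Request:
step_arm --moves "-0.23 0.1 -0.1 0 0 0 0.5;-0.22 0.1 -0.1 0 0 0 0.5;0 0.3 0 0 0 0 0.5;0 0 0 0 0 0 0.5;0 0 0 0 0 0 0.5;0 0 0 0 0 0 0.5"

```text
clock: 62.6
eef_pos: [479.5, 409.8, 91.4]
tool_rot: [-1.574, -0.003, -1.611]
force: [0.3, 0.2, -0.2]
width: 42.6
```

```bash
python3 - <<'E'
from h import *
s=ctrl.read_state();p=get_image("wrist");cv2.imwrite("pics/w32.png",p["color"])
go(478.5,411,40)
E
```

```text
pos [479.6 409.9  91.6] rot [-1.573 -0.002 -1.611] F [ 0.2  0.4 -0.1] w 42.5 t 62.65
turn y -0.00  shift x -0.02 y 1.03 z -0.02
```

View pics/w32.png

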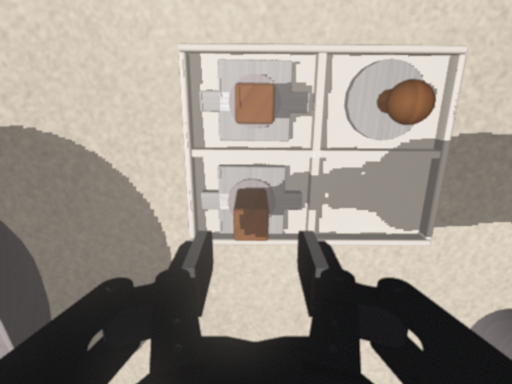

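Request:
step_arm --moves "-0.04 0.3 -0.02 0 0 0 0.5;0 0.4 0 0 0 0 0.5;0 0.33 0 0 0 0 0.5;0 0 0 0 0 0 0.5;0 0 0 0 0 0 0;0 0 0 0 0 0 0;0 0 0 0 0 0 0;0 0 0 0 0 0 0;0 0 0 0 0 0 0;0 0 0 0 0 0 0"

```text
clock: 63.65
eef_pos: [478.3, 412.2, 40.3]
tool_rot: [-1.573, -0.002, -1.61]
force: [-1.2, 0.2, 1.5]
width: 20.5
```

Request:
step_arm --moves "0 -0.2 0 0 0 0 0;0 -0.4 0 0 0 0 0;0 -0.5 0 0 0 0 0;0 -0.5 0 0 0 0 0;0 -0.5 0 0 0 0 0;0 -0.5 0 0 0 0 0;0 0 0 0 0 0 0;0 0 0 0 0 0 0"

```text
clock: 64.45
eef_pos: [478.5, 412.4, 170.6]
tool_rot: [-1.573, -0.002, -1.61]
force: [-0.2, 0.3, -2.0]
width: 20.4
```

```bash
python3 - <<'E'
from h import *
s=ctrl.read_state();p=get_image("wrist");a=p["color"];cv2.imwrite("pics/w33.png",a);cv2.imwrite("pics/w33z.png",cv2.resize(a[170:290,180:330],None,fx=5,fy=5,interpolation=cv2.INTER_CUBIC))
go(643.5,-25.6,165,-1.513)
E
```

```text
pos [478.1 411.9 169.5] rot [-1.574 -0.003 -1.61 ] F [-0.3 -0.2 -1.3] w 20.5 t 64.5
turn y -0.81  shift x 8.93 y 0.09 z 2.80
```

View pics/w33z.png

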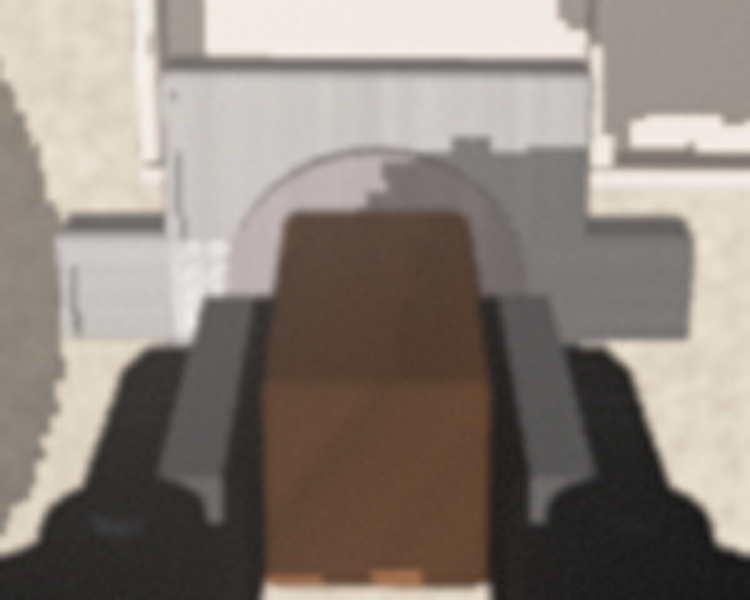

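Request:
step_arm --moves "0 0 0 0 -0.81 0 0;0.3 0 0.1 0 0 0 0;0.44 0 0.14 0 0 0 0;0.44 0 0.14 0 0 0 0;0.44 0 0.14 0 0 0 0;0.44 0 0.14 0 0 0 0;0.44 0 0.14 0 0 0 0;0.44 0 0.14 0 0 0 0;0.44 0 0.14 0 0 0 0;0.44 0 0.14 0 0 0 0;0.44 0 0.14 0 0 0 0;0.44 0 0.14 0 0 0 0;0.44 0 0.14 0 0 0 0;0.44 0 0.14 0 0 0 0;0.44 0 0.14 0 0 0 0;0.44 0 0.14 0 0 0 0;0.44 0 0.14 0 0 0 0;0.44 0 0.14 0 0 0 0;0.44 0 0.14 0 0 0 0;0.44 0 0.14 0 0 0 0"

```text
clock: 66.5
eef_pos: [632.1, 6.9, 169.2]
tool_rot: [-1.576, -0.003, -1.516]
force: [1.0, 0.1, -1.0]
width: 20.2
```

Request:
step_arm --moves "0.44 0 0.14 0 0 0 0;0 0 0 0 0 0 0;0 0 0 0 0 0 0;0 0 0 0 0 0 0;0 0 0 0 0 0 0"

```text
clock: 67.0
eef_pos: [640.7, -10.6, 170.2]
tool_rot: [-1.575, -0.001, -1.512]
force: [0.3, -0.0, -2.3]
width: 20.7
```

```bash
python3 - <<'E'
from h import *
go(643.5,-25.6,95,-1.513)
E
```

```text
pos [640.7 -10.6 170.2] rot [-1.575e+00 -1.000e-03 -1.512e+00] F [ 0.3 -0.  -2.3] w 20.7 t 67.0
turn y 0.01  shift x 0.30 y 1.50 z 0.04
```

Request:
step_arm --moves "0.15 0 0.02 0 0.01 0 0;0.15 0.2 0.02 0 0 0 0;0 0.4 0 0 0 0 0;0 0.4 0 0 0 0 0;0 0.3 0 0 0 0 0;0 0.2 0 0 0 0 0;0 0 0 0 0 0 0;0 0 0 0 0 0 0;0 0 0 0 0 0 0"

```text
clock: 67.9
eef_pos: [644.7, -26.8, 96.4]
tool_rot: [-1.572, -0.002, -1.514]
force: [0.1, 0.1, -2.0]
width: 20.3
```

```bash
python3 - <<'E'
from h import *
s=ctrl.read_state();p=get_image("wrist");cv2.imwrite("pics/w34.png",cv2.resize(p["color"],None,fx=1.5,fy=1.5))
go(643.5,-25.6,78,-1.513)
E
```

```text
pos [644.7 -26.8  96.4] rot [-1.572 -0.002 -1.514] F [-0.6 -0.4 -0.4] w 20.7 t 67.95
turn y -0.01  shift x -0.03 y 0.37 z -0.02
```

View pics/w34.png

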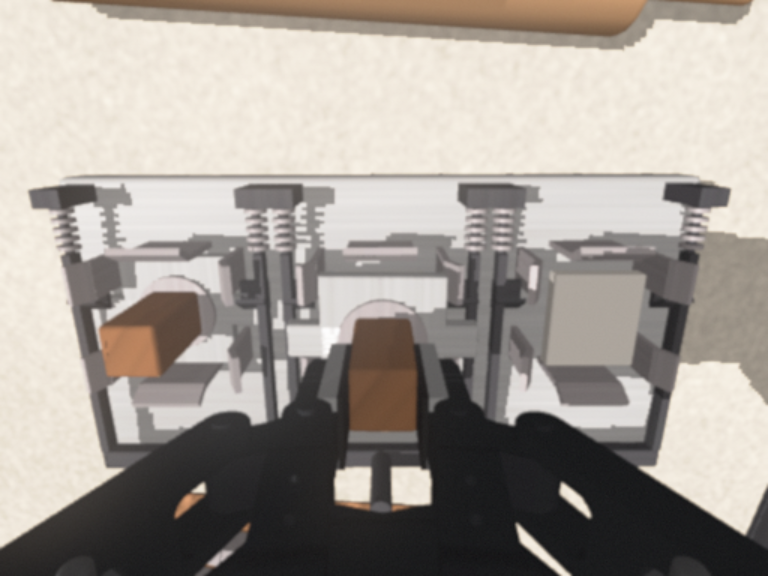

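Looks well aligned. I'll lower it, release it onto the pad and regrip higher.

Request:
step_arm --moves "-0.03 0.1 -0.02 0 0 0 0;0 0.15 0 0 0 0 0;0 0.08 0 0 0 0 0;0 0.08 0 0 0 0 0;0 0 0 0 0 0 0;0 0 0 0 0 0 0"

```text
clock: 68.55
eef_pos: [642.4, -25.3, 74.9]
tool_rot: [-1.575, -0.002, -1.514]
force: [-1.8, 0.8, 1.8]
width: 20.7
```

Request:
step_arm --moves "0 0 0 0 0 0 0.4;0 0 0 0 0 0 0.4;0 0 0 0 0 0 0.4;0 -0.1 0 0 0 0 0.4;0 -0.12 0 0 0 0 0.4;0 0 0 0 0 0 0.4;0 0 0 0 0 0 0.4"

```text
clock: 69.25
eef_pos: [643.0, -25.6, 86.4]
tool_rot: [-1.573, -0.002, -1.514]
force: [-0.9, 0.2, 0.1]
width: 34.3
```

```bash
python3 - <<'E'
from h import *
s=ctrl.read_state();p=get_image("wrist");cv2.imwrite("pics/w35.png",cv2.resize(p["color"],None,fx=1.5,fy=1.5))
go(643.5,-25.6,88,-1.513)
E
```

```text
pos [642.8 -25.6  86.1] rot [-1.574 -0.002 -1.514] F [ 0.2 -1.   0. ] w 34.1 t 69.3
turn y -0.01  shift x 0.00 y -0.04 z 0.01
```

View pics/w35.png

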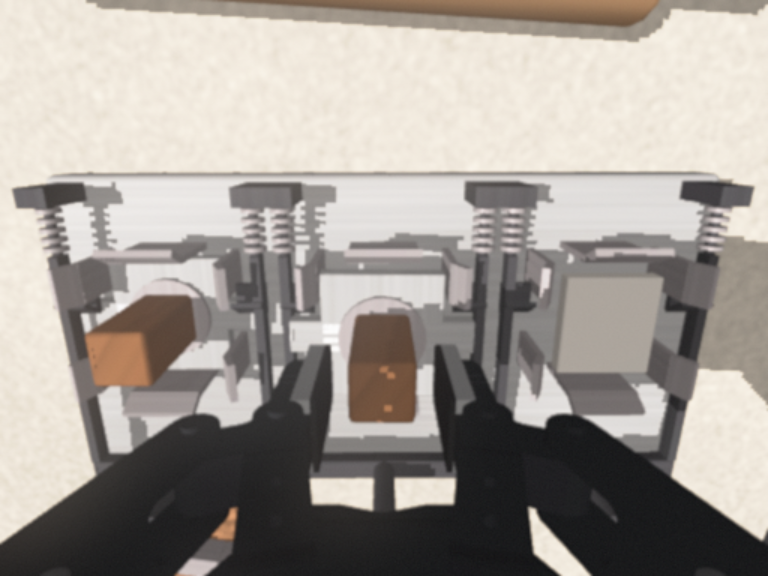

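Request:
step_arm --moves "0 -0.04 0 0 0 0 0.4;0 0 0 0 0 0 0;0 0 0 0 0 0 0;0 0 0 0 0 0 0;0 0 0 0 0 0 0;0 0 0 0 0 0 0;0 0.1 0 0 0 0 0;0 0.1 0 0 0 0 0;0 0.1 0 0 0 0 0;0 0.1 0 0 0 0 0;0 0.06 0 0 0 0 0;0 0.04 0 0 0 0 0;0 0 0 0 0 0 0;0 0 0 0 0 0 0"

```text
clock: 70.7
eef_pos: [642.4, -25.7, 63.0]
tool_rot: [-1.575, -0.002, -1.514]
force: [-2.5, -0.9, 5.0]
width: 20.0
```

Request:
step_arm --moves "0 0.04 0 0 0 0 0;0 0.03 0 0 0 0 0;0 0 0 0 0 0 0;0 0 0 0 0 0 0"

```text
clock: 71.1
eef_pos: [642.4, -25.6, 62.8]
tool_rot: [-1.574, -0.003, -1.514]
force: [-9.0, -0.2, 27.0]
width: 20.1
```

Request:
step_arm --moves "0 -0.06 0 0 0 0 0;0 0 0 0 0 0 0.4;0 0 0 0 0 0 0.4;0 0 0 0 0 0 0.4;0 0 0 0 0 0 0.4;0 -0.3 0 0 0 0 0.4;0 -0.4 0 0 0 0 0.4;0 -0.5 0 0 0 0 0.4;0 -0.5 0 0 0 0 0.4;0 -0.4 0 0 0 0 0.4;0 0 0 0 0 0 0.4;0 0 0 0 0 0 0.4"

```text
clock: 72.3
eef_pos: [643.1, -25.4, 168.1]
tool_rot: [-1.573, -0.002, -1.514]
force: [-0.6, -0.6, -1.0]
width: 33.9
```

```bash
python3 - <<'E'
from h import *
s=ctrl.read_state();p=get_image("wrist");cv2.imwrite("pics/w36.png",cv2.resize(p["color"],None,fx=1.5,fy=1.5))
print([(np.round(d["position"],1).tolist(),round(d["conf"],2)) for d in nets.place_of(p,"new1")])
go(550,405,165,-1.61)
E
```

```text
[([635.5, -25.8, 49.5], 0.78), ([636.2, 70.4, 50.9], 0.74), ([448.5, 2.6, 10.4], 0.59)]
pos [642.2 -25.5 166.6] rot [-1.576 -0.002 -1.514] F [-0.7 -0.7  0.3] w 34.0 t 72.4
turn y 0.80  shift x -8.53 y 0.03 z -2.18
```

View pics/w36.png

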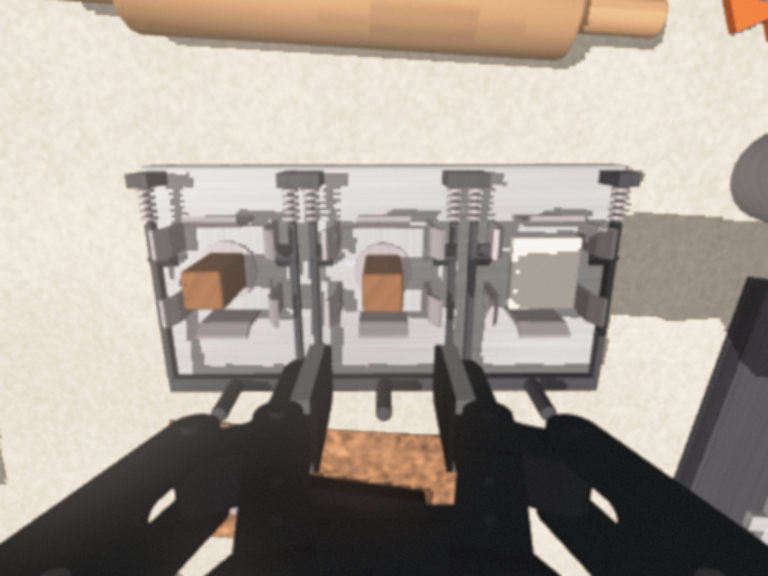

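Two stamps are locked. Now for the third one, in the upper left pocket at about (550,405).

Request:
step_arm --moves "0 0 0 0 0.8 0 0.5;-0.3 0 -0.08 0 0 0 0.5;-0.44 0 -0.11 0 0 0 0.5;-0.44 0 -0.11 0 0 0 0.5;-0.44 0 -0.11 0 0 0 0.5;-0.44 0 -0.11 0 0 0 0.5;-0.44 0 -0.11 0 0 0 0.5;-0.44 0 -0.11 0 0 0 0.5;-0.44 0 -0.11 0 0 0 0.5;-0.44 0 -0.11 0 0 0 0.5;-0.44 0 -0.11 0 0 0 0.5;-0.44 0 -0.11 0 0 0 0.5;-0.44 0 -0.11 0 0 0 0.5;-0.44 0 -0.11 0 0 0 0.5;-0.44 0 -0.11 0 0 0 0.5;-0.44 0 -0.11 0 0 0 0.5;-0.44 0 -0.11 0 0 0 0.5;-0.44 0 -0.11 0 0 0 0.5;-0.44 0 -0.11 0 0 0 0.5;-0.4 0 -0.11 0 0 0 0.5"

```text
clock: 74.4
eef_pos: [554.1, 389.7, 165.8]
tool_rot: [-1.576, -0.002, -1.606]
force: [1.2, -0.5, 0.3]
width: 42.6
```

Request:
step_arm --moves "-0.3 0 -0.05 0 0 0 0.5;0 0 0 0 0 0 0.5;0 0.4 0 0 0 0 0.5;0 0.4 0 0 0 0 0.5;0 0 0 0 0 0 0.5;0 0 0 0 0 0 0.5;0 0 0 0 0 0 0.5"

```text
clock: 75.1
eef_pos: [555.0, 402.4, 127.9]
tool_rot: [-1.572, -0.001, -1.611]
force: [0.4, -0.6, 0.5]
width: 42.5
```

```bash
python3 - <<'E'
from h import *
s=ctrl.read_state();p=get_image("wrist");cv2.imwrite("pics/w37.png",p["color"])
print(proj(p,[[550,405,58]],s))
go(550,405,80)
E
```

```text
[[251.57618632 207.70762918]]
pos [555.  402.6 128. ] rot [-1.572e+00 -1.000e-03 -1.611e+00] F [-0.6  0.1  0.1] w 42.7 t 75.15
turn y -0.00  shift x -0.04 y 0.96 z -0.10
```

View pics/w37.png

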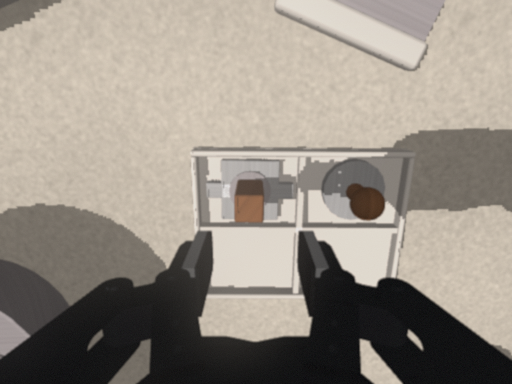

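Request:
step_arm --moves "-0.07 0.2 -0.09 0 0 0 0.5;0 0.4 0 0 0 0 0.5;0 0.3 0 0 0 0 0.5;0 0 0 0 0 0 0.5;0 0 0 0 0 0 0.5"

```text
clock: 75.65
eef_pos: [549.5, 406.0, 81.4]
tool_rot: [-1.574, -0.003, -1.61]
force: [-0.1, -0.4, -0.1]
width: 42.6
```

```bash
python3 - <<'E'
from h import *
s=ctrl.read_state();p=get_image("wrist");cv2.imwrite("pics/w38.png",p["color"])
go(550,406,40)
E
```

```text
pos [550.  406.3  82.1] rot [-1.573 -0.002 -1.61 ] F [-0.3  0.7 -0. ] w 42.7 t 75.7
turn y -0.00  shift x 0.01 y 0.84 z 0.00
```

View pics/w38.png

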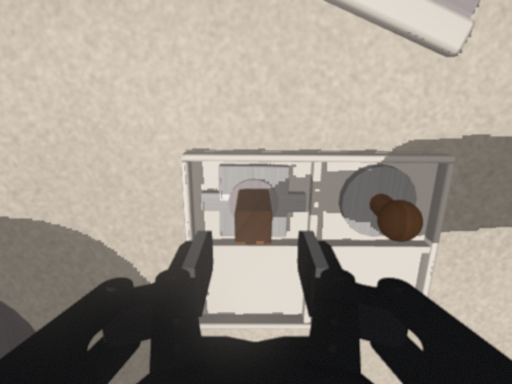

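Request:
step_arm --moves "0 0.3 0 0 0 0 0.5;0 0.3 0 0 0 0 0.5;0 0.23 0 0 0 0 0.5;0 0 0 0 0 0 0.5;0 0 0 0 0 0 0;0 0 0 0 0 0 0;0 0 0 0 0 0 0;0 0 0 0 0 0 0;0 0 0 0 0 0 0;0 0 0 0 0 0 0"

```text
clock: 76.7
eef_pos: [549.7, 405.9, 40.5]
tool_rot: [-1.573, -0.002, -1.61]
force: [-0.4, -0.6, -0.1]
width: 20.9
```

Request:
step_arm --moves "0 -0.2 0 0 0 0 0;0 -0.4 0 0 0 0 0;0 -0.5 0 0 0 0 0;0 -0.5 0 0 0 0 0;0 -0.5 0 0 0 0 0;0 -0.5 0 0 0 0 0;0 0 0 0 0 0 0;0 0 0 0 0 0 0"

```text
clock: 77.5
eef_pos: [550.0, 406.2, 171.0]
tool_rot: [-1.573, -0.002, -1.61]
force: [-0.7, -0.3, -1.0]
width: 20.3
```

```bash
python3 - <<'E'
from h import *
s=ctrl.read_state();p=get_image("wrist");a=p["color"];cv2.imwrite("pics/w39.png",a);cv2.imwrite("pics/w39z.png",cv2.resize(a[170:290,180:330],None,fx=5,fy=5,interpolation=cv2.INTER_CUBIC))
go(649.1,-121.4,165,-1.513)
E
```

```text
pos [549.5 405.7 169.8] rot [-1.574 -0.003 -1.61 ] F [-1.4 -0.4 -1.6] w 20.6 t 77.55
turn y -0.81  shift x 10.64 y 0.10 z 1.38
```

View pics/w39z.png

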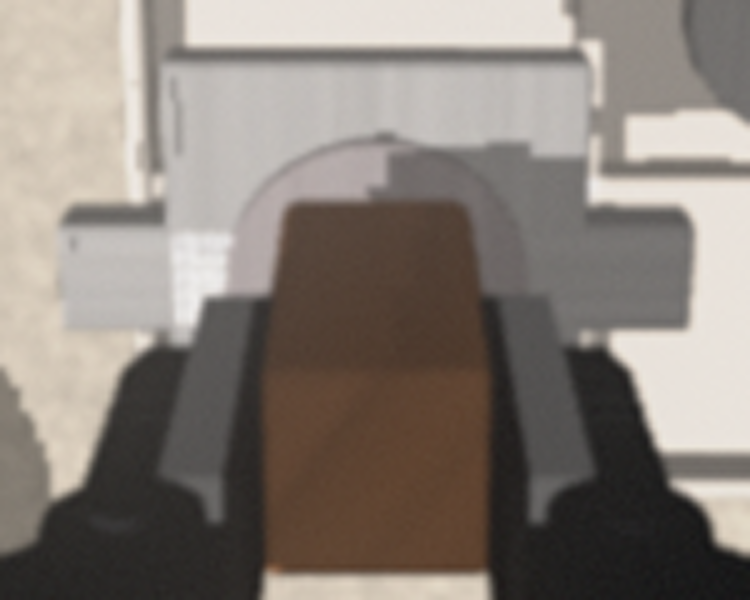

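Request:
step_arm --moves "0 0 0 0 -0.81 0 0;0.3 0 0.05 0 0 0 0;0.44 0 0.06 0 0 0 0;0.44 0 0.06 0 0 0 0;0.44 0 0.06 0 0 0 0;0.44 0 0.06 0 0 0 0;0.44 0 0.06 0 0 0 0;0.44 0 0.06 0 0 0 0;0.44 0 0.06 0 0 0 0;0.44 0 0.06 0 0 0 0;0.44 0 0.06 0 0 0 0;0.44 0 0.06 0 0 0 0;0.44 0 0.06 0 0 0 0;0.44 0 0.06 0 0 0 0;0.44 0 0.06 0 0 0 0;0.44 0 0.06 0 0 0 0;0.44 0 0.06 0 0 0 0;0.44 0 0.06 0 0 0 0;0.44 0 0.06 0 0 0 0;0.44 0 0.06 0 0 0 0"

```text
clock: 79.55
eef_pos: [629.0, -3.5, 169.8]
tool_rot: [-1.576, -0.003, -1.516]
force: [0.6, 0.7, -0.5]
width: 20.6
```

Request:
step_arm --moves "0.44 0 0.06 0 0 0 0;0.44 0 0.06 0 0 0 0;0.44 0 0.06 0 0 0 0;0.44 0 0.06 0 0 0 0;0.44 0 0.06 0 0 0 0;0 0 0 0 0 0 0;0 0 0 0 0 0 0;0 0 0 0 0 0 0;0 0 0 0 0 0 0"

```text
clock: 80.45
eef_pos: [651.1, -108.5, 170.9]
tool_rot: [-1.574, -0.001, -1.512]
force: [0.7, -0.6, -0.7]
width: 20.5
```

```bash
python3 - <<'E'
from h import *
go(647.6,-121.4,95,-1.513)
E
```

```text
pos [ 651.1 -108.5  170.9] rot [-1.574e+00 -1.000e-03 -1.512e+00] F [ 0.7 -0.6 -0.7] w 20.5 t 80.45
turn y 0.01  shift x 0.25 y 1.52 z -0.08
```

Request:
step_arm --moves "0.13 0 -0.05 0 0.01 0 0;0.12 0.2 -0.05 0 0 0 0;0 0.4 0 0 0 0 0;0 0.4 0 0 0 0 0;0 0.3 0 0 0 0 0;0 0.2 0 0 0 0 0;0 0 0 0 0 0 0;0 0 0 0 0 0 0;0 0 0 0 0 0 0"

```text
clock: 81.35
eef_pos: [647.7, -122.8, 97.1]
tool_rot: [-1.572, -0.002, -1.514]
force: [-0.0, -0.7, -1.1]
width: 20.3
```

```bash
python3 - <<'E'
from h import *
s=ctrl.read_state();p=get_image("wrist");cv2.imwrite("pics/w40.png",cv2.resize(p["color"],None,fx=1.5,fy=1.5))
go(647.6,-121.4,78,-1.513)
E
```

```text
pos [ 647.7 -122.8   97.1] rot [-1.572 -0.002 -1.514] F [-0.2  0.5 -0.6] w 20.2 t 81.4
turn y -0.01  shift x -0.03 y 0.38 z -0.00
```

View pics/w40.png

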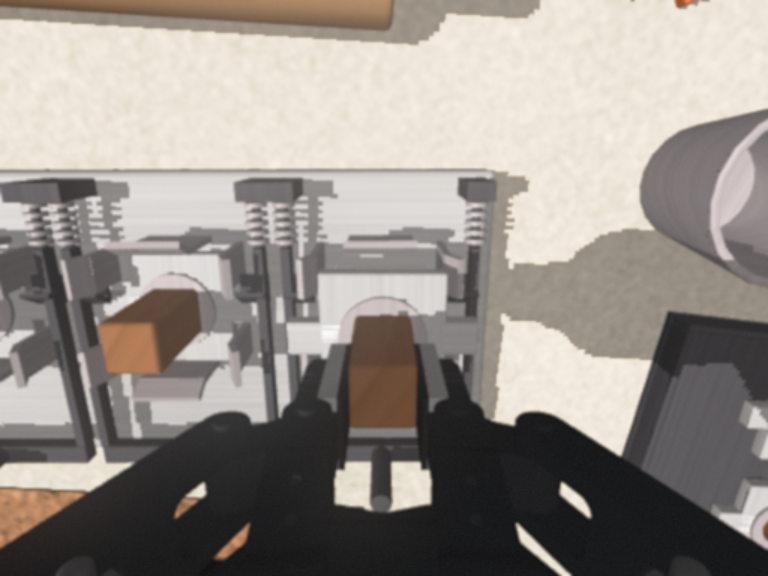

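Request:
step_arm --moves "-0.03 0.1 0 0 0 0 0;0 0.15 0 0 0 0 0;0 0.08 0 0 0 0 0;0 0.08 0 0 0 0 0;0 0 0 0 0 0 0;0 0 0 0 0 0 0"

```text
clock: 82.0
eef_pos: [646.6, -121.0, 75.6]
tool_rot: [-1.574, -0.002, -1.514]
force: [-1.7, 1.7, 1.8]
width: 20.5
```

Request:
step_arm --moves "0 0 0 0 0 0 0.4;0 0 0 0 0 0 0.4;0 0 0 0 0 0 0.4;0 -0.1 0 0 0 0 0.4;0 -0.12 0 0 0 0 0.4;0 0 0 0 0 0 0.4;0 0 0 0 0 0 0.4"

```text
clock: 82.7
eef_pos: [647.1, -121.3, 87.1]
tool_rot: [-1.573, -0.002, -1.514]
force: [1.4, 0.3, 0.2]
width: 34.0
```

```bash
python3 - <<'E'
from h import *
s=ctrl.read_state();p=get_image("wrist");cv2.imwrite("pics/w41.png",cv2.resize(p["color"],None,fx=1.5,fy=1.5))
go(647.6,-121.4,88,-1.513)
E
```

```text
pos [ 646.9 -121.3   86.8] rot [-1.574 -0.002 -1.514] F [-0.1  0.   0.3] w 33.9 t 82.75
turn y -0.01  shift x 0.00 y -0.02 z 0.01
```

View pics/w41.png

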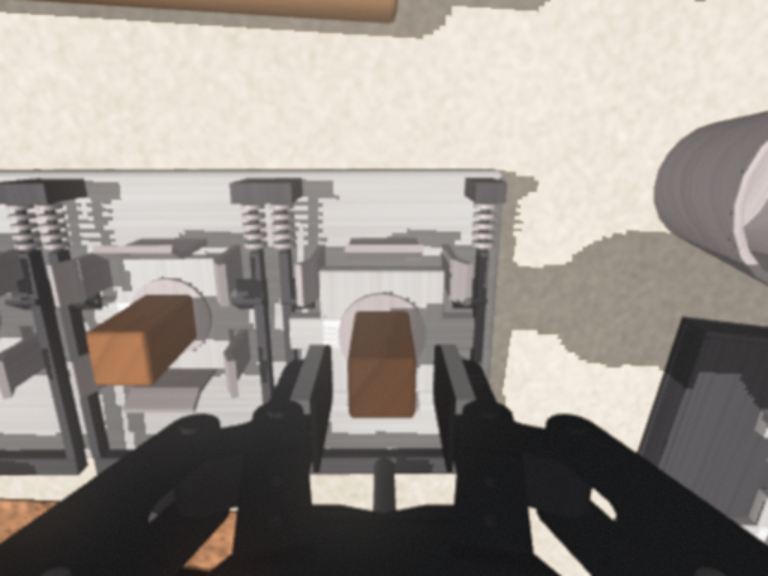

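Request:
step_arm --moves "0 -0.02 0 0 0 0 0.4;0 0 0 0 0 0 0;0 0 0 0 0 0 0;0 0 0 0 0 0 0;0 0 0 0 0 0 0;0 0 0 0 0 0 0;0 0.1 0 0 0 0 0;0 0.1 0 0 0 0 0;0 0.1 0 0 0 0 0;0 0.1 0 0 0 0 0;0 0.06 0 0 0 0 0;0 0.04 0 0 0 0 0;0 0 0 0 0 0 0;0 0 0 0 0 0 0"

```text
clock: 84.15
eef_pos: [646.6, -121.5, 62.5]
tool_rot: [-1.574, -0.002, -1.514]
force: [-1.2, -0.8, 3.4]
width: 20.0
```

Request:
step_arm --moves "0 0.04 0 0 0 0 0;0 0.03 0 0 0 0 0;0 0 0 0 0 0 0;0 0 0 0 0 0 0"

```text
clock: 84.55
eef_pos: [646.6, -121.5, 62.4]
tool_rot: [-1.574, -0.003, -1.515]
force: [-8.8, -0.5, 24.4]
width: 20.1
```

Request:
step_arm --moves "0 0.02 0 0 0 0 0;0 0 0 0 0 0 0;0 -0.07 0 0 0 0 0;0 0 0 0 0 0 0.4;0 0 0 0 0 0 0.4;0 0 0 0 0 0 0.4;0 0 0 0 0 0 0.4;0 -0.3 0 0 0 0 0.4;0 -0.4 0 0 0 0 0.4;0 -0.5 0 0 0 0 0.4;0 -0.5 0 0 0 0 0.4;0 -0.5 0 0 0 0 0.4;0 -0.5 0 0 0 0 0.4;0 -0.4 0 0 0 0 0.4;0 0 0 0 0 0 0.4"

```text
clock: 86.05
eef_pos: [649.5, -121.0, 221.0]
tool_rot: [-1.567, -0.003, -1.514]
force: [0.2, -0.3, 0.5]
width: 33.9
```

```bash
python3 - <<'E'
from h import *
s=ctrl.read_state();p=get_image("wrist");cv2.imwrite("pics/w42.png",cv2.resize(p["color"],None,fx=1.5,fy=1.5))
print([(np.round(d["position"],1).tolist(),round(d["conf"],2)) for d in nets.place_of(p,"new1")])
go(450,250,230)
q=get_image("scene")
for n in("new1","old1","fork","mat","disc"):print(n,[(np.round(d["position"],1).tolist(),round(d["conf"],2)) for d in nets.place_of(q,n)])
E
```

```text
[([791.6, -0.8, 1.2], 0.68), ([641.5, -30.1, 51.8], 0.64), ([642.2, -122.5, 49.7], 0.63), ([636.5, 71.3, 55.4], 0.61)]
pos [ 647.2 -121.   217.3] rot [-1.573 -0.002 -1.514] F [ 0.2 -0.8 -0.4] w 34.3 t 86.15
turn y -0.00  shift x -7.63 y -0.25 z -3.52
new1 [([637.6, -24.4, 49.7], 0.7), ([636.7, 68.7, 48.3], 0.58)]
old1 [([437.6, -370.8, 35.4], 0.84), ([587.5, -371.9, 29.7], 0.73), ([822.5, -242.2, 27.8], 0.7), ([510.7, -376.2, 33.2], 0.65)]
fork [([439.8, -371.3, 36.9], 0.21)]
mat [([639.4, -27.7, 1.4], 0.48)]
disc [([551.5, 320.0, 5.2], 0.61), ([642.3, -29.4, -1.1], 0.49)]
```

View pics/w42.png

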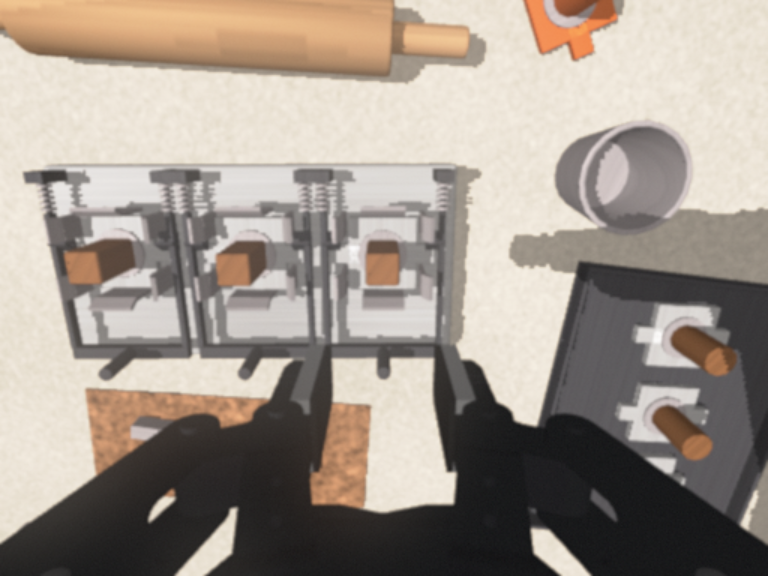

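Request:
step_arm --moves "-0.3 -0.02 -0.15 0 0 0 0.4;-0.44 -0.02 -0.2 0 0 0 0.4;-0.44 -0.02 -0.2 0 0 0 0.4;-0.44 -0.02 -0.2 0 0 0 0.4;-0.44 -0.02 -0.2 0 0 0 0.4;-0.44 -0.02 -0.2 0 0 0 0.4;-0.44 -0.02 -0.2 0 0 0 0.4;-0.44 -0.02 -0.2 0 0 0 0.4;-0.44 -0.02 -0.2 0 0 0 0.4;-0.44 -0.02 -0.2 0 0 0 0.4;-0.44 0 -0.2 0 0 0 0.4;-0.44 0 -0.2 0 0 0 0.4;-0.44 0 -0.2 0 0 0 0.4;-0.44 0 -0.2 0 0 0 0.4;-0.44 0 -0.2 0 0 0 0.4;-0.44 0 -0.2 0 0 0 0.4;-0.44 0 -0.2 0 0 0 0.4;-0.44 0 -0.2 0 0 0 0.4;0 0 0 0 0 0 0.4;0 0 0 0 0 0 0.4"

```text
clock: 88.45
eef_pos: [447.8, 257.4, 226.2]
tool_rot: [-1.574, -0.003, -1.513]
force: [0.2, 0.3, 0.1]
width: 34.2
```

```bash
python3 - <<'E'
from h import *
go(450,250,230)
for c in("scene","top"):
  q=get_image(c);cv2.imwrite(f"pics/{c}43.png",cv2.resize(q["color"],None,fx=1.5,fy=1.5,interpolation=cv2.INTER_CUBIC))
  if c=="scene":cv2.imwrite("pics/s43z.png",cv2.resize(q["color"],None,fx=4,fy=4,interpolation=cv2.INTER_CUBIC)[550:1050,750:1300])
  for n in("new1","old1","fork","mat","bar1"):print(c,n,[(np.round(d["position"],1).tolist(),round(d["conf"],2)) for d in nets.place_of(q,n)])
E
```

```text
pos [447.8 257.4 226.2] rot [-1.574 -0.003 -1.513] F [0.2 0.3 0.1] w 34.2 t 88.45
turn y -0.00  shift x 0.15 y -0.08 z 0.03
scene new1 [([638.0, -26.6, 49.0], 0.83), ([636.1, 73.2, 51.3], 0.64), ([646.2, -121.7, 45.7], 0.58)]
scene old1 [([509.2, -375.5, 30.1], 0.77), ([438.2, -368.9, 33.5], 0.7), ([822.8, -239.6, 25.7], 0.68), ([587.7, -369.6, 30.0], 0.64), ([793.5, 4.7, -0.4], 0.54)]
scene fork [([448.8, 0.4, 12.2], 0.9)]
scene mat []
scene bar1 [([641.6, -24.8, 3.5], 0.77), ([631.4, 68.8, -3.6], 0.75), ([645.7, -123.4, -2.2], 0.69), ([329.5, -175.3, 0.4], 0.51)]
top new1 [([640.0, -28.5, 48.1], 0.9), ([635.4, 68.6, 51.1], 0.88), ([542.3, 314.2, 3.3], 0.73), ([642.7, -120.9, 48.4], 0.68), ([325.5, 186.2, 5.1], 0.37), ([717.1, 307.5, -0.7], 0.16)]
top old1 [([585.2, -371.3, 29.3], 0.95), ([508.8, -374.2, 32.7], 0.89), ([438.6, -372.9, 33.0], 0.88), ([824.2, -237.7, 27.7], 0.86), ([648.8, -120.5, 47.0], 0.71)]
top fork [([451.0, -1.2, 10.2], 0.77)]
top mat [([447.1, 7.2, -4.5], 0.84), ([510.7, -373.8, 32.1], 0.66)]
top bar1 [([646.3, -119.6, -6.0], 0.84), ([634.5, 73.9, -0.4], 0.77), ([508.5, -373.6, 31.5], 0.55), ([640.2, -22.3, 0.1], 0.51)]
```

View pics/top43.png

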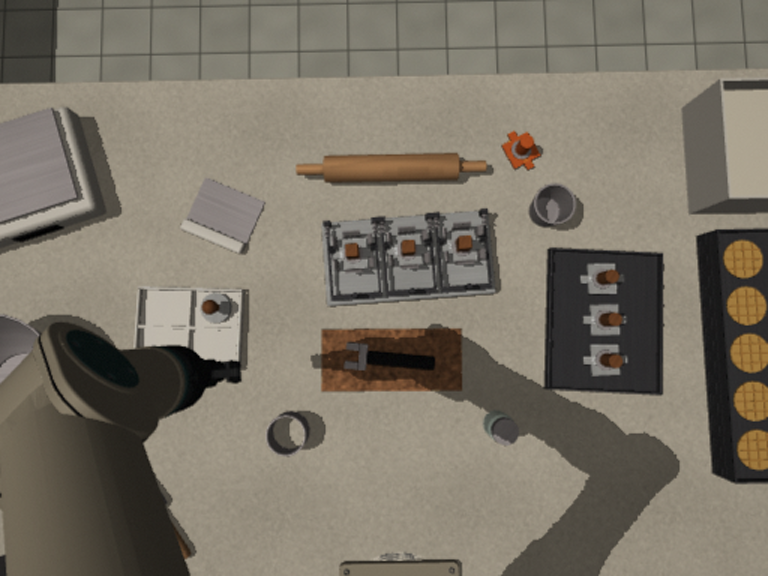

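View pics/s43z.png

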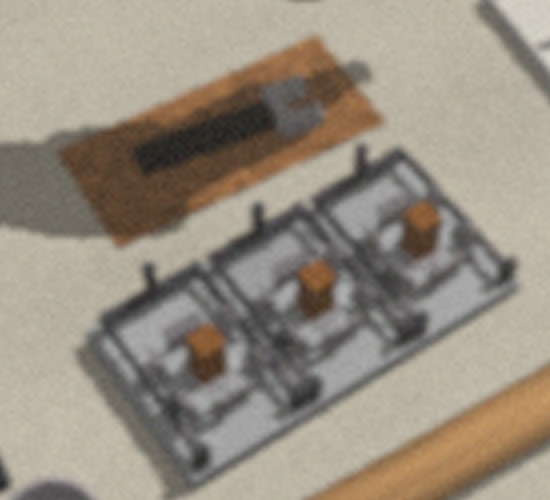

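```bash
python3 - <<'E'
from h import *
print(ctrl.finish_job(),ctrl.read_state()["clock"])
E
```

```text
the job is handed in; nothing more can be done
the job is handed in; nothing more can be done
```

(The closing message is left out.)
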